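Lock a stamping die into its chase with the square key

TASK

The brass stamping die lies slack in the steel chase on the sloping stand. Take the T-handled square key that fits the lock (the thicker of the two), set it fully into the square socket and turn it clockwise to the stop, so that the jaw grips the die against the fixed edge. Then draw the key out and stand it back upright in its empty hole in the wooden holder, down to its collar, leaving the other key and the things around undisturbed.

Things in the scene. Friction and masses are not known exactly. Their poses are not given: they have to be found in the camera images.
- key_handle (a point): The thicker key, which fits: one steel piece, 82 mm high, 0.14 kg, upright in a hole of the holder. Point: centre of its T-bar handle, 60 mm long (its x), 14 thick (its y), 22 high (its z, up). Below it: bar's underside at 11 mm, neck 13 mm thick, collar 28 mm across from 26 to 31 mm, then the square shaft 12 x 12 mm (sides along x and y) to the tip at 71 mm; the last 4 mm taper to 8 x 8.
- key_collar (a point): The same key: centre of the underside of its collar, 31 mm below key_handle and 40 mm above the tip. It lies on top of the holder when the key is put away.
- key_tip (a point): The same key: centre of the end of its square shaft, 71 mm below key_handle.
- spare_handle (a point): The spare, thinner key, of the same form and material, which stands in the other hole of the holder (which hole is which varies): 8 x 8 mm shaft, T-bar 44 x 11 x 18 mm. It is too thin for the lock. Point: centre of its T-bar. Leave it where it stands.
- holder_left (a point): Centre of the mouth of one of the two round holes (21 mm in diameter, 43 mm deep, upright) of the fixed wooden holder block (124 x 54 x 48 mm), in its top face, 48 mm above the bench. The holes are 64 mm apart along the block's y; this is the one towards +y.
- holder_right (a point): Centre of the mouth of the other hole, towards the block's -y.
- socket (a point): The lock's square socket, right-hand part of the chase: centre of its mouth. Its axes turn with it: z out of the socket, square to the slope (28 degrees from vertical, leaning to the stand's front); x, y parallel to its sides. The 20.5 mm square mouth narrows over 6 mm depth to 13.5 mm; the flat floor is 18 mm below this point. A key fully in stands on the floor, its collar 22 mm clear.
- cam (a joint): Turn of the lock's cam (rad), growing as the socket turns clockwise seen looking into it: 0 slack, 1.15 end stop. Starts at 0 to 0.2. It drags with about 0.06 N m. The 12 mm key has about 0.13 rad of play in the socket each way. The jaw meets the die at about 1.0 and stiffens quickly: turn firmly to about 1.1; when let go it settles, tight, at about 1.0 and stays. A dark line marks the cam's face.
- chase: Fixed steel chase (180 x 136 mm frame) on the sloping stand (footprint about 205 x 160 mm, 28 degrees, back higher). Origin: centre of the board's face; x up the slope, y left along it, z out of the board. Left to right: wooden furniture, fixed steel edge, die, moving jaw, lock body. All in it is at most 26 mm high from the board.
- jaw: Moving steel jaw (80 x 11 x 22 mm) between die and lock body. The cam drives it along the chase's y towards the die, 6 mm per rad.
- die: Loose brass stamping die, 70 x 50 x 20 mm, 0.35 kg, in the chase between fixed edge and jaw, about 6 mm slack along the chase's y. Origin: centre of its underside; y is its 50 mm side, z out of the slope. The jaw pushes it to the fixed edge by itself.
- die_side (a point): Middle of the die's left side face (towards the fixed edge), 25 mm from its centre.
- fixed_edge (a point): Point on the face of the fixed steel edge of the chase which the die's left side is pressed against.
- tin: Bystander: round tin 56 mm in diameter, 35 mm high. Origin: centre of its underside.
- wax: Bystander: round puck of beeswax, 39 mm in diameter, 13 mm high. Origin: centre of its underside.
- mallet: Bystander: mallet 208 mm long lying in front of the stand, 49 mm high.
Not all that is in view belongs to the job. Leave any blue look-alike of the part that bears key_handle alone.

How it is judged (in metres and radians):
On the way, in this order (a step that is already met when the one before it is completed fails the run):
1. the thicker key is fully in the square socket (z of key_tip in the frame of socket below -0.014 m and distance between key_tip and socket below 0.022 m and angle between the z axis of key_tip and the z axis of socket, either way round below 0.15 rad), for 0.2 s.
2. the key, still in the socket, has turned the cam until the jaw is at the die (value of joint cam above 0.95 rad and z of key_tip in the frame of socket below -0.011 m and distance between key_tip and socket below 0.022 m), for 0.1 s.
At the end, for the whole second after the job is handed in: The cam is turned past 0.95 rad of its 1.15, the jaw presses on the die (over 1 N) and the die's side is within 1.5 mm of the fixed edge; the key stands upright (within 0.12 rad) and still in a hole of the holder, its collar within 7 mm of the hole's mouth; everything is released (value of joint cam above 0.95 rad and contact force between jaw and die above 1 N and y of die_side in the frame of fixed_edge above -0.0015 m and linear speed of key below 0.02 m/s and angle between key_tip's own z axis and vertical below 0.12 rad and (distance between key_collar and holder_left below 0.007 m or distance between key_collar and holder_right below 0.007 m)); the robot touches nothing.
It fails at once if the spare key is lifted out or moved by more than 20 mm (distance of spare_handle from where it was at the start of the episode above 0.02 m).
It fails at once if a bystander (tin, wax, mallet) is pushed more than 25 mm (distance of any of tin, wax, mallet from where it was at the start of the episode above 0.025 m).
It also fails if it takes over 64 s, if anything falls off the work surface, if the arm or the gripper's body presses on something with over 40 N, if the wrist force passes 120 N, or if a joint passes its speed limit or range.

ROBOT

A 6-joint arm with a two-finger parallel gripper is mounted at the origin on a cart in front of the work surface, level with it; the furniture and walls round the work are solid. World frame = base frame: x ahead of the robot, y to its left, z up, the work surface at z = 0. Lengths are in mm, angles in degrees, forces in N, time in s.
With the tool pointing down it reaches from about 300 to 850 mm from the base axis. Payload 4.2 kg.
Tool frame: the origin (TCP) lies at the very end of the fingers, on their centre line; the grasp point (between the pads) lies 19 mm behind it (env.grip_point_offset is the distance from the TCP to the grasp point, in mm); z points along the fingers, y is the line along which they close (so a half turn about z gives the same grasp; the last joint's range is limited). The gripper opens to 91 mm and grips with 3 to 60 N. Pads are 32 mm wide; open, the fingers measure 118 mm over their backs; the gripper's body (76 mm by 178 mm) begins 60 mm behind the grasp point.
Start: joints at [-74.943, 18.312, 89.639, -0, 72.044, -1.146], TCP at [160.454, -552.175, 213.976] pointing down, gripper open.
Joint ranges: [-177.97, 177.97], [-48.28, 115.42], [12.27, 149.76], [-77.06, 257.06], [2.81, 150.46], [-146.56, 146.56]. Speed limits (degrees/s): [147.25, 147.25, 180, 180, 180, 180].

INTERFACE

Orientations are given as [roll, pitch, yaw] about the fixed x, y, z axes, in that order (R = Rz(yaw) Ry(pitch) Rx(roll)).
In Python, from workcell import env gives the robot as it stands. The module is installed in compiled form; this text tells all that it offers.
- The arm moves only by the tool arm_command, never from a script. Its argument "rows" is a list of rows, each an object with "delta_pos": the shift along the tool's x, y, z in mm, a list of three; "roll": the turn about the tool's z in units of 5 degrees (1.0 is 5 degrees); "jaw": the opening in per cent of the stroke, from 0 (shut) to 100 (fully open). A call has 1 to 20 rows; each row is the pose to reach, as a shift and turn from the pose commanded when the call began, along the tool's axes at that moment; what a row does not reach only later rows make up. A row lasts 1/12 s, in which the tool goes at most 41.7 mm and 7.16 degrees, less where a joint would pass 70% of its speed; a pose out of reach is approached as far as the arm can. A call with a gripper value outside its range is refused whole. The fingers move at their own pace and stop on an object; "squeeze" is the grip in N (left out, the last holds). Time passes only in rows, so rows that repeat a pose let the fingers close. It gives the time, the measured TCP pose, the force, the opening and the grip force at its end, in the units of the state.
- env.state(): the state, without advancing time (a new reading comes with each control period).
- env.grab_frame(name): name is "scene" or "top" or "wrist"; returns a dict with "img" (384x512x3 uint8, blue, green, red), "z_map" (384x512 float32, mm along the optical axis (not along the pixel's ray), 0 where there is no reading), "fov_y" (degrees; the focal length in pixels is half the picture's height over the tangent of half this angle, whatever the lens; pixels are square), "cx", "cy" (the principal point, pixels), "R" (3x3) and "t" (3): a world point X has camera coordinates R X + t; the wrist camera has in their place "T_tool_cam" (4x4, takes a point from camera to tool coordinates, whose origin is the TCP and whose axes are the flange's). Camera axes: x right, y down, z forward; pixel columns grow to the right and rows downward; lengths in mm; the calibration is good to about 2 mm. The wrist camera is an equidistant fisheye: a pixel r from the principal point sees the ray r / f radians off the axis. A picture is of the moment at which its call begins: read the wrist's pose just before it.
- env.job_done(): hands the job in; it is judged then, once.
The state is a dict: "time_s": time; "qpos": joint angles; "qvel": joint speeds; "effort": joint torques, N m; "ee_pos": TCP position; "ee_rot": TCP orientation; "force": force on the tool from outside, world axes, zero at the start; "torque": the same for the moment, N m; "gripper_width": finger opening in mm; "gripper_force": force on a finger pad.
Only numpy, scipy, OpenCV 4.12 (cv2) and the standard library are available. Lean on these libraries where they do the work, as an engineer would, in place of code of your own. Each camera call takes 0.05 s, during which the arm holds its last target. There are 200 camera calls.

## Working session

There is one attempt and no reset: what is moved stays moved. The work goes in short steps, Python scripts to look and compute and a tool call to move; the robot and the scene stay as the last step left them, time stands still between calls to the robot, and variables do not carry over. Pictures are saved under pics/ and viewed, at most 10 in all, crops included, and the job is handed in when it is done.

Besides the shell and the picture viewer there is one more tool, called after "Call:" as name(argument=value, ...), one argument or row to a line, values as JSON. arm_command: Moves the arm, as the interface text tells. Its arguments: {"type":"object","properties":{"rows":{"type":"array"},"squeeze":{"type":"number"}},"required":["rows"]}

```bash
mkdir -p pics; cat > h.py <<'E'
import numpy as np, cv2
from workcell import env
from scipy.spatial.transform import Rotation as Ro
def foc(f): return f["img"].shape[0]/2/np.tan(np.radians(f["fov_y"])/2)
def pts(f):
    F=foc(f); z=f["z_map"]; v,u=np.mgrid[:z.shape[0],:z.shape[1]]
    P=np.dstack([(u-f["cx"])/F*z,(v-f["cy"])/F*z,z])
    return (P-f["t"])@f["R"]   # world, per pixel
E
python3 - <<'E'
from h import *
np.set_printoptions(precision=1,suppress=True)
s=env.state(); print(s)
for n in("scene","top"):
    f=env.grab_frame(n); cv2.imwrite(f"pics/{n}.png",cv2.resize(f["img"],(800,600),interpolation=cv2.INTER_CUBIC)); np.save(n+".npy",f,allow_pickle=True)
    print(n,f["fov_y"],-f["R"].T@f["t"],f["R"])
E
```

```text
{'time_s': 0.0, 'qpos': array([-74.9,  18.4,  89.7,   0. ,  72. ,  -1.1]), 'qvel': array([ 0.,  0., -0.,  0.,  0., -0.]), 'effort': array([ -0. , -41.2, -23.2,   0.1,   0. ,  -0. ]), 'ee_pos': array([ 160.3, -551.6,  213.1]), 'ee_rot': array([-179.9,   -0. ,   16.2]), 'force': array([ 0.5, -0.5, -0.4]), 'torque': array([ 0., -0., -0.]), 'gripper_force': 0.0, 'gripper_width': 90.91158836906558}
scene 51.164665369824874 [ 179.8 -596.6  744.8] [[ 0.8 -0.6 -0. ]
 [-0.4 -0.6 -0.7]
 [ 0.4  0.5 -0.8]]
top 50.35127850667858 [ 377.6 -143.1 1153.1] [[ 0.  -1.   0. ]
 [-1.  -0.  -0.1]
 [ 0.1 -0.  -1. ]]
```

View pics/scene.png

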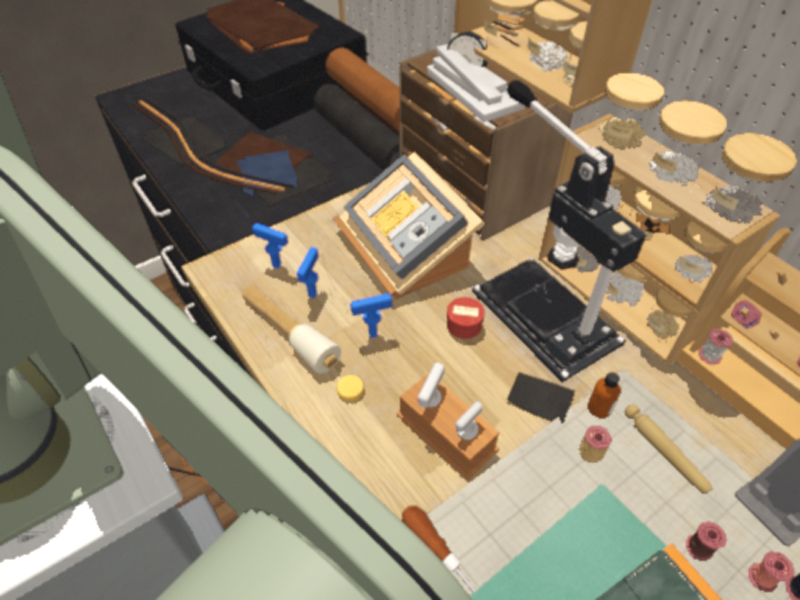

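View pics/top.png

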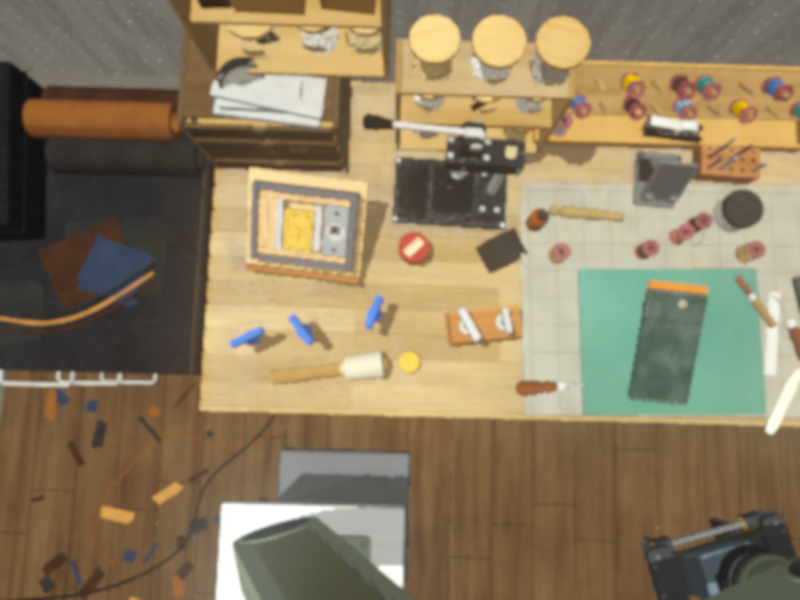

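The scene view shows two grey T-keys in the holder: the left one at (431,383), with the bigger bar, and the right one at (468,418), smaller. In the top view they are at (468,324) and (504,320). The left one fits the thicker key. The three blue T's are decoys. The lock socket is at scene (418,232), top (335,230). Next I measure these and crop the holder and lock to confirm.

```bash
python3 - <<'E'
from h import *
np.set_printoptions(precision=2,suppress=True)
crops=[]
for n,(a,b,c,d),(e,g,h,i) in (("top",(275,190,345,230),(145,100,245,190)),("scene",(250,220,330,310),(210,90,315,195))):
    f=np.load(n+".npy",allow_pickle=True).item(); P=pts(f); hsv=cv2.cvtColor(f["img"],cv2.COLOR_BGR2HSV)
    m=np.zeros(hsv.shape[:2],bool); m[b:d,a:c]=1
    k=(m&(P[...,2]>56)&(hsv[...,1]<80)).astype(np.uint8)
    nn,L,S,C=cv2.connectedComponentsWithStats(k)
    for j in range(1,nn):
        if S[j,4]<15: continue
        Q=P[L==j]; top=Q[Q[:,2]>Q[:,2].max()-14]; r=cv2.minAreaRect(top[:,:2].astype(np.float32))
        print(n,"key",C[j],S[j,4],"rect",r,"mean",top.mean(0),"zmax",Q[:,2].max())
    w=m&(P[...,2]>43)&(P[...,2]<53)&(hsv[...,1]>100)
    print(n,"holder top",cv2.minAreaRect(P[w][:,:2].astype(np.float32)),np.median(P[w][:,2]))
    # chase frame: grey steel
    mm=np.zeros_like(m); mm[g:i,e:h]=1
    st=mm&(hsv[...,1]<70)&(P[...,2]>40)&(P[...,2]<200)
    Q=P[st]; q=Q
    for _ in range(6):
        c=q.mean(0); nrm=np.linalg.svd(q-c,full_matrices=False)[2][2]; nrm*=np.sign(nrm[2]); dd=(Q-c)@nrm; q=Q[np.abs(dd)<4]
    print(n,"plane",c,nrm,len(q),"tilt",np.degrees(np.arccos(nrm[2])))
    crops+= [cv2.resize(f["img"][b:d,a:c],(400,300),interpolation=cv2.INTER_CUBIC),cv2.resize(f["img"][g:i,e:h],(400,300),interpolation=cv2.INTER_CUBIC)]
cv2.imwrite("pics/crop.png",np.vstack([np.hstack(crops[:2]),np.hstack(crops[2:])]))
E
```

```text
top key [300.01 207.01] 139 rect ((468.2281188964844, -257.9627685546875), (58.54709243774414, 14.360092163085938), 29.600046157836914) mean [ 467.82 -257.57   89.28] zmax 95.2988437837081
top key [323.86 204.49] 86 rect ((477.33636474609375, -321.56964111328125), (43.466373443603516, 11.766427040100098), 12.053690910339355) mean [ 476.14 -320.63   86.87] zmax 92.90333848314245
top holder top ((472.5552062988281, -289.5413513183594), (54.1939697265625, 123.76174926757812), 8.008185386657715) 48.26073722393332
top plane [626.64  13.22  88.76] [-0.47  0.05  0.88] 1512 tilt 27.955741691591818Traceback (most recent call last):
  File "<stdin>", line 22, in <module>
TypeError: only integer scalar arrays can be converted to a scalar index
```

```bash
python3 - <<'E'
from h import *
np.set_printoptions(precision=2,suppress=True)
crops=[]
for n,(a,b,c,d),(e,g,h,i) in (("top",(275,190,345,230),(145,100,245,190)),("scene",(250,220,330,310),(210,90,315,195))):
    f=np.load(n+".npy",allow_pickle=True).item(); P=pts(f); hsv=cv2.cvtColor(f["img"],cv2.COLOR_BGR2HSV)
    crops+= [cv2.resize(f["img"][b:d,a:c],(400,300),interpolation=cv2.INTER_CUBIC),cv2.resize(f["img"][g:i,e:h],(400,300),interpolation=cv2.INTER_CUBIC)]
    if n=="scene":
        m=np.zeros(hsv.shape[:2],bool); m[b:d,a:c]=1
        k=(m&(P[...,2]>56)&(hsv[...,1]<80)).astype(np.uint8)
        nn,L,S,C=cv2.connectedComponentsWithStats(k)
        for j in range(1,nn):
            if S[j,4]<15: continue
            Q=P[L==j]; top=Q[Q[:,2]>Q[:,2].max()-14]; r=cv2.minAreaRect(top[:,:2].astype(np.float32))
            print(n,"key",C[j],S[j,4],"rect",r,"mean",top.mean(0),"zmax",Q[:,2].max())
cv2.imwrite("pics/crop.png",np.vstack([np.hstack(crops[:2]),np.hstack(crops[2:])]))
E
```

```text
scene key [275.73 246.15] 251 rect ((179.76028442382812, -596.5809936523438), (0.0, 0.0), 0.0) mean [ 179.76 -596.58  744.83] zmax 744.827297512284
scene key [299.82 267.04] 175 rect ((179.76028442382812, -596.5809936523438), (0.0, 0.0), 0.0) mean [ 179.76 -596.58  744.83] zmax 744.827297512284
```

View pics/crop.png

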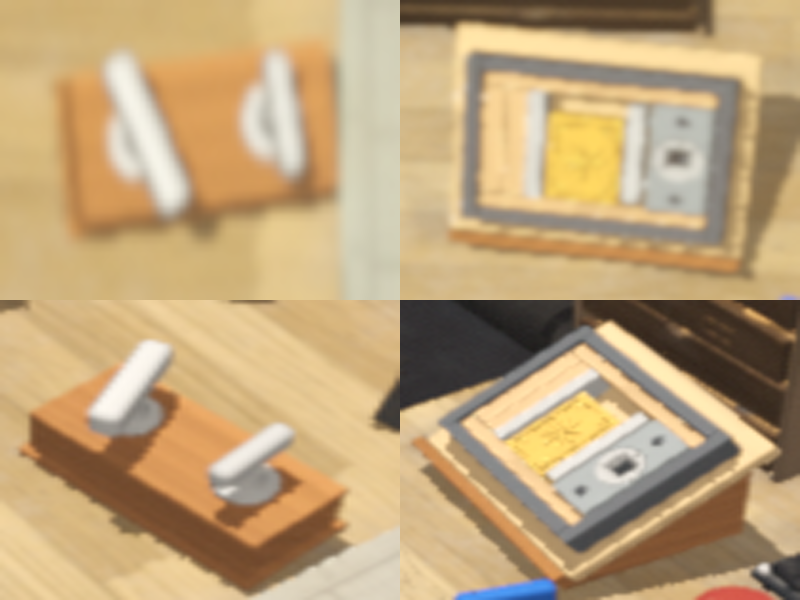

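The crop confirms the left key (bar about 60x14 mm; the other is 43x12 mm), so that is the thicker one, at about (468,-258) with bar yaw 29.6°. The socket is a dark square in a light cam disc, at top-crop (678,158) and scene-crop (622,465). The tool can't be tilted, so the key has to pivot between the pads.

```bash
python3 - <<'E'
from h import *
np.set_printoptions(precision=1,suppress=True)
rays=[]
for n,(u0,v0),r in (("top",(214.5,147.4),7),("scene",(268,147.8),7)):
    f=np.load(n+".npy",allow_pickle=True).item(); g=cv2.cvtColor(f["img"],cv2.COLOR_BGR2GRAY)
    x0,y0=int(u0)-r,int(v0)-r; c=g[y0:y0+2*r+1,x0:x0+2*r+1]; w=np.clip(110.-c,0,None); vv,uu=np.mgrid[:2*r+1,:2*r+1]
    cc=np.hypot(uu-r,vv-r)<5; w=w*cc
    u,v=x0+(w*uu).sum()/w.sum(),y0+(w*vv).sum()/w.sum()
    F=foc(f); d=f["R"].T@np.array([(u-f["cx"])/F,(v-f["cy"])/F,1]); o=-f["R"].T@f["t"]; rays.append((o,d/np.linalg.norm(d)))
    print(n,u,v,c.min())
    if n=="top":
        P=pts(f); print("lock face z around", P[140:156:3,206:226:3,2])
        nrm=np.array([-.467,.05,.883]); c0=np.array([626.64,13.22,88.76]); 
        print("on plane", o+d*((c0-o)@nrm)/(d@nrm))
        for y in range(60,-160,-30):
            m=(abs(P[...,1]-y)<8)&(P[...,2]>20)
            print(y,[(x,int(P[m&(abs(P[...,0]-x)<10)][:,2].max(initial=0))) for x in range(540,801,20)])
(o1,d1),(o2,d2)=rays
A=np.stack([d1,-d2],1); t=np.linalg.lstsq(A,o2-o1,rcond=None)[0]; p,q=o1+t[0]*d1,o2+t[1]*d2; print(p,q,(p+q)/2)
E
```

```text
top 213.42857142857142 147.0 106
lock face z around [[83.7 95.8 97.  97.3 97.6 95.9 98.7]
 [80.6 92.5 92.5 90.2 97.6 93.9 95.3]
 [73.2 86.9 81.7 73.7 84.4 92.3 94.9]
 [67.8 84.3 75.  75.3 85.9 85.8 85.2]
 [54.6 79.9 85.7 86.6 81.4 87.  79.7]
 [66.8 79.8 76.9 80.  76.  77.7 78.9]]
on plane [621.  -24.   87.9]
60 [(540, 0), (560, 60), (580, 62), (600, 73), (620, 88), (640, 98), (660, 106), (680, 120), (700, 114), (720, 107), (740, 216), (760, 268), (780, 268), (800, 277)]
30 [(540, 0), (560, 57), (580, 65), (600, 73), (620, 85), (640, 98), (660, 107), (680, 120), (700, 109), (720, 106), (740, 236), (760, 267), (780, 267), (800, 277)]
0 [(540, 35), (560, 63), (580, 70), (600, 81), (620, 92), (640, 101), (660, 109), (680, 120), (700, 108), (720, 106), (740, 261), (760, 268), (780, 265), (800, 277)]
-30 [(540, 35), (560, 62), (580, 76), (600, 86), (620, 97), (640, 108), (660, 114), (680, 121), (700, 108), (720, 0), (740, 223), (760, 225), (780, 226), (800, 279)]
-60 [(540, 36), (560, 64), (580, 77), (600, 85), (620, 97), (640, 104), (660, 117), (680, 122), (700, 108), (720, 0), (740, 0), (760, 0), (780, 0), (800, 279)]
-90 [(540, 0), (560, 0), (580, 0), (600, 0), (620, 0), (640, 0), (660, 0), (680, 0), (700, 335), (720, 336), (740, 325), (760, 0), (780, 0), (800, 280)]
-120 [(540, 0), (560, 0), (580, 0), (600, 0), (620, 0), (640, 0), (660, 25), (680, 20), (700, 329), (720, 330), (740, 0), (760, 20), (780, 21), (800, 462)]
-150 [(540, 0), (560, 0), (580, 39), (600, 39), (620, 39), (640, 37), (660, 29), (680, 28), (700, 28), (720, 323), (740, 28), (760, 28), (780, 0), (800, 247)]
scene 268.264367816092 148.24521072796935 74
[623.5 -22.7  76.8] [626.6 -24.6  77.3] [625.1 -23.7  77.1]
```

Call:
arm_command(
  rows=[
    {"delta_pos": [0,0,-40],"roll": 0,"jaw": 100},
    {"delta_pos": [0,0,-60],"roll": 0,"jaw": 100},
  ],
)

```text
time_s: 0.27
ee_pos: [160.5, -552.1, 275.3]
ee_rot: [-180.0, -0.0, 16.2]
force: [0.6, -0.5, 0.6]
gripper_width: 91.1
gripper_force: 0.0
```

Call:
arm_command(
  rows=[
    {"delta_pos": [548,-382,0],"roll": -20.7,"jaw": 100},
    {"delta_pos": [548,-382,0],"roll": -20.7,"jaw": 100},
    {"delta_pos": [548,-382,0],"roll": -20.7,"jaw": 100},
    {"delta_pos": [548,-382,0],"roll": -20.7,"jaw": 100},
    {"delta_pos": [548,-382,0],"roll": -20.7,"jaw": 100},
    {"delta_pos": [548,-382,0],"roll": -20.7,"jaw": 100},
    {"delta_pos": [548,-382,0],"roll": -20.7,"jaw": 100},
    {"delta_pos": [548,-382,0],"roll": -20.7,"jaw": 100},
    {"delta_pos": [548,-382,0],"roll": -20.7,"jaw": 100},
    {"delta_pos": [548,-382,0],"roll": -20.7,"jaw": 100},
    {"delta_pos": [548,-382,0],"roll": -20.7,"jaw": 100},
    {"delta_pos": [548,-382,0],"roll": -20.7,"jaw": 100},
    {"delta_pos": [548,-382,0],"roll": -20.7,"jaw": 100},
    {"delta_pos": [548,-382,0],"roll": -20.7,"jaw": 100},
    {"delta_pos": [548,-382,0],"roll": -20.7,"jaw": 100},
    {"delta_pos": [548,-382,0],"roll": -20.7,"jaw": 100},
    {"delta_pos": [548,-382,0],"roll": -20.7,"jaw": 100},
    {"delta_pos": [548,-382,0],"roll": -20.7,"jaw": 100},
  ],
)

```text
time_s: 1.77
ee_pos: [580.7, -30.7, 272.7]
ee_rot: [-179.9, -0.1, 119.9]
force: [-0.1, -0.5, -0.4]
gripper_width: 91.0
gripper_force: 0.0
```

```bash
cat >> h.py <<'E'
def wrist(name=None):
    s=env.state(); f=env.grab_frame("wrist"); R=Ro.from_euler("xyz",s["ee_rot"],degrees=True).as_matrix()
    T=np.eye(4); T[:3,:3]=R; T[:3,3]=s["ee_pos"]; f["W"]=T@f["T_tool_cam"]
    if name: cv2.imwrite("pics/"+name,cv2.resize(f["img"],(800,600),interpolation=cv2.INTER_CUBIC)); np.save(name+".npy",f,allow_pickle=True)
    return s,f
def wray(f,u,v):   # world origin, direction of fisheye pixel
    F=foc(f); a,b=u-f["cx"],v-f["cy"]; r=np.hypot(a,b); th=r/F
    d=np.array([a/r*np.sin(th),b/r*np.sin(th),np.cos(th)]); return f["W"][:3,3],f["W"][:3,:3]@d
def wproj(f,X):
    c=f["W"][:3,:3].T@(np.array(X)-f["W"][:3,3]); th=np.arctan2(np.hypot(c[0],c[1]),c[2]); h=np.hypot(c[0],c[1])
    return np.array([f["cx"],f["cy"]])+foc(f)*th*c[:2]/h
E
python3 - <<'E'
from h import *
s,f=wrist("w1.png"); print(s["ee_pos"],s["ee_rot"],f["fov_y"],f["T_tool_cam"],s["qpos"]); print(wproj(f,[622,-24,88]))
E
```

```text
[580.69943575 -30.68588535 272.68717673] [-1.79893369e+02 -5.14696458e-02  1.19905190e+02] 65.70646984690485 [[ 9.18907209e-04 -9.71549941e-01 -2.36832994e-01  6.59849350e+01]
 [ 9.99999137e-01  1.11523482e-03 -6.95004117e-04 -3.60875246e-01]
 [ 9.39355610e-04 -2.36832151e-01  9.71550127e-01 -1.70295148e+02]
 [ 0.00000000e+00  0.00000000e+00  0.00000000e+00  1.00000000e+00]] [-4.14817452e+00  1.72763406e+01  8.26987220e+01 -1.73222234e-02
  8.01421049e+01 -3.40504294e+01]
[289.92184871 186.61089027]
```

View pics/w1.png

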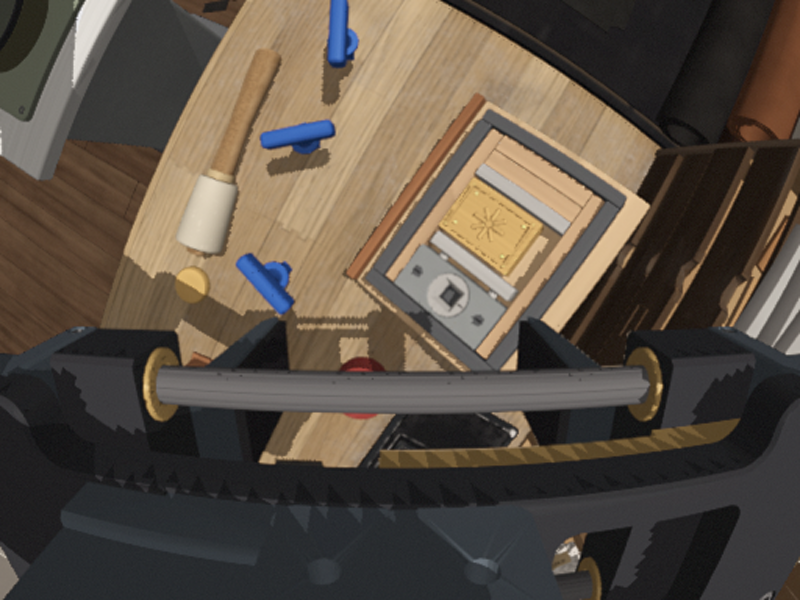

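The wrist view shows the chase, the die at (490,225) and the socket at (451,295). My estimate projects to (453,291), so it holds. Next I rectify the slope plane for the socket angle.

```bash
python3 - <<'E'
from h import *
np.set_printoptions(precision=1,suppress=True)
f=np.load("w1.png.npy",allow_pickle=True).item()
n=np.array([-.467,.05,.883]); n/=np.linalg.norm(n); yaw=np.arctan2(n[1],n[0])+np.pi; print("slope yaw",np.degrees(yaw))
X=np.array([n[2]*np.cos(yaw),n[2]*np.sin(yaw),np.hypot(n[0],n[1])]); Y=np.cross(n,X)
C=np.array([622.,-24,88]); 
def rect(h,mm,s,off=(0,0)):   # image: up = slope x, left = slope y
    N=int(mm*s); v,u=np.mgrid[:N,:N]; a=-(v-N/2)/s+off[0]; b=-(u-N/2)/s+off[1]
    W=C+a[...,None]*X+b[...,None]*Y; c=(W-f["W"][:3,3])@f["W"][:3,:3]; r=np.hypot(c[...,0],c[...,1]); th=np.arctan2(r,c[...,2]); F=foc(f)
    return cv2.remap(h,(f["cx"]+F*th*c[...,0]/r).astype(np.float32),(f["cy"]+F*th*c[...,1]/r).astype(np.float32),cv2.INTER_CUBIC)
p1=rect(f["img"],60,10); p2=rect(f["img"],220,600/220,(5,45))
g=cv2.GaussianBlur(cv2.cvtColor(p1,cv2.COLOR_BGR2GRAY),(0,0),4); m=(g<125).astype(np.uint8)
k,L,S,Q=cv2.connectedComponentsWithStats(m)
for j in range(1,k):
    if 5000<S[j,4]<90000:
        ys,xs=np.where(L==j); r=cv2.minAreaRect(np.stack([xs,ys],1).astype(np.float32)); print("dark",Q[j],S[j,4],r, "world", C-(Q[j][1]-300)/10*X-(Q[j][0]-300)/10*Y)
h=cv2.cvtColor(p2,cv2.COLOR_BGR2HSV)
d=((h[...,1]<70)&(h[...,2]<95)).astype(np.uint8); k,L,S,Q=cv2.connectedComponentsWithStats(d); j=1+S[1:,4].argmax(); ys,xs=np.where(L==j); print("frame",S[j],cv2.minAreaRect(np.stack([xs,ys],1).astype(np.float32)))
y=((h[...,0]>18)&(h[...,0]<30)&(h[...,1]>130)).astype(np.uint8); 
cv2.imwrite("pics/r1.png",np.hstack([cv2.resize(p1,(400,400)),cv2.resize(p2,(400,400))]))
E
```

```text
slope yaw 353.8888284902248
dark [571.9 294.6] 33045 ((570.0, 299.5), (599.0, 58.0), 90.0) world [619.6 -51.1  88.3]
dark [122.9 288.2] 21741 ((123.0050048828125, 288.7990417480469), (470.0351867675781, 52.12112045288086), 89.47676849365234) world [624.9  -6.5  88.6]
dark [329.7 301. ] 21785 ((332.7085876464844, 305.8055419921875), (157.93788146972656, 155.74623107910156), 2.009553909301758) world [621.6 -26.9  88. ]
frame [   42     0   558   507 34995] ((320.42022705078125, 252.4480743408203), (504.6492919921875, 557.266845703125), 89.73957061767578)
```

View pics/r1.png

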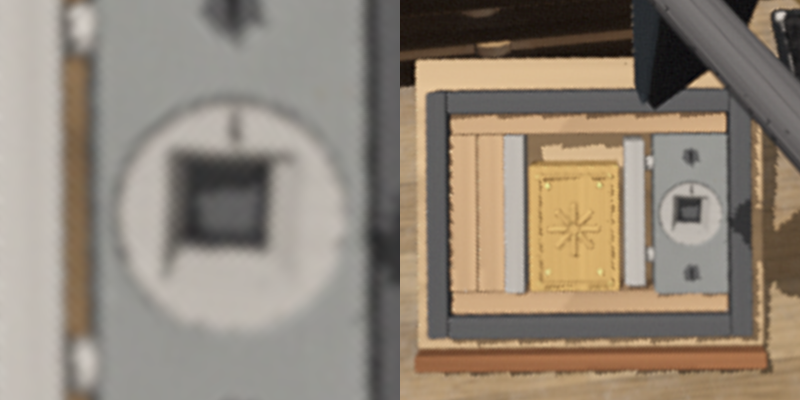

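The slope image is square to my axes, so the stand yaw is -6.1°. The disc centre gives the mouth at about (620,-27,87.5), and the cam mark is about 2° clockwise. Now to fetch the key, gripping it by the bar ends so it can hinge about the bar.

Call:
arm_command(
  rows=[
    {"delta_pos": [-141,-211,100],"roll": 0,"jaw": 100},
    {"delta_pos": [-141,-211,100],"roll": 0,"jaw": 100},
    {"delta_pos": [-141,-211,100],"roll": 0,"jaw": 100},
    {"delta_pos": [-141,-211,100],"roll": 0,"jaw": 100},
    {"delta_pos": [-141,-211,100],"roll": 0,"jaw": 100},
    {"delta_pos": [-141,-211,100],"roll": 0,"jaw": 100},
    {"delta_pos": [-141,-211,100],"roll": 0,"jaw": 100},
    {"delta_pos": [-141,-211,100],"roll": 0,"jaw": 100},
    {"delta_pos": [-141,-211,100],"roll": 0,"jaw": 100},
    {"delta_pos": [-141,-211,100],"roll": 0,"jaw": 100},
  ],
)

```text
time_s: 2.65
ee_pos: [466.2, -259.7, 174.6]
ee_rot: [180.0, 0.0, 119.6]
force: [0.5, -0.0, 0.2]
gripper_width: 91.1
gripper_force: 0.0
```

```bash
python3 - <<'E'
from h import *
s,f=wrist("w2.png"); print(s["ee_pos"],s["ee_rot"]); print(wproj(f,[468,-258,90])*800/512, wproj(f,[477,-321.5,88])*800/512)
E
```

```text
[ 466.24518716 -259.74724773  174.59009748] [1.79960776e+02 2.99110479e-02 1.19608229e+02]
[407.0961071  303.81243035] [368.1168558 397.3889457]
```

View pics/w2.png

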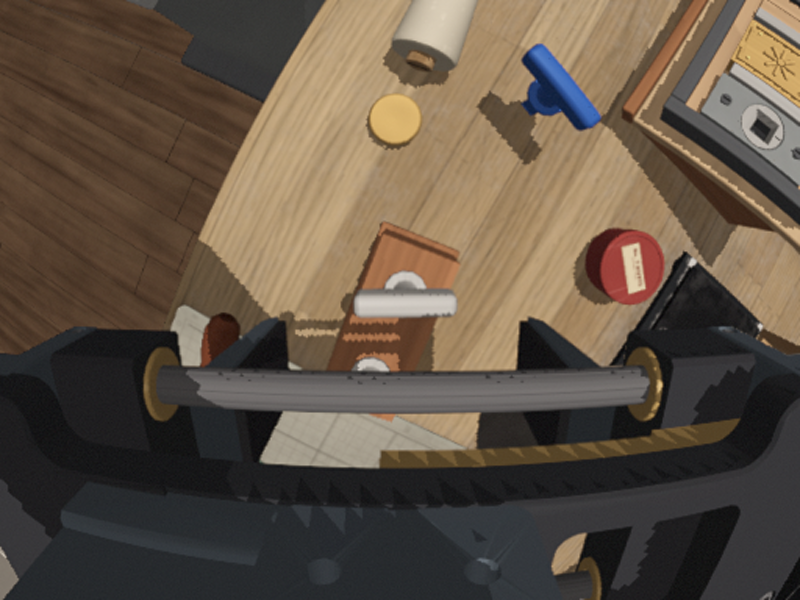

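The picture shows the thick key's bar at (406,302), square to the fingers, where predicted. The spare is at (372,370), clear of both fingers. Going down to grip.

Call:
arm_command(
  rows=[
    {"delta_pos": [0,2,40],"roll": 0,"jaw": 100},
    {"delta_pos": [0,2,75],"roll": 0,"jaw": 100},
    {"delta_pos": [0,2,100],"roll": 0,"jaw": 100},
    {"delta_pos": [0,2,112],"roll": 0,"jaw": 100},
    {"delta_pos": [0,2,112],"roll": 0,"jaw": 100},
    {"delta_pos": [0,2,112],"roll": 0,"jaw": 60},
    {"delta_pos": [0,2,112],"roll": 0,"jaw": 60},
    {"delta_pos": [0,2,112],"roll": 0,"jaw": 60},
    {"delta_pos": [0,2,112],"roll": 0,"jaw": 60},
    {"delta_pos": [0,2,112],"roll": 0,"jaw": 60},
    {"delta_pos": [0,2,112],"roll": 0,"jaw": 60},
    {"delta_pos": [0,2,112],"roll": 0,"jaw": 60},
    {"delta_pos": [0,2,112],"roll": 0,"jaw": 60},
    {"delta_pos": [0,2,112],"roll": 0,"jaw": 60},
  ],
  squeeze=10,
)

```text
time_s: 3.87
ee_pos: [468.9, -258.7, 62.9]
ee_rot: [180.0, 0.1, 119.7]
force: [-0.8, 0.6, 6.8]
gripper_width: 59.6
gripper_force: 10.0
```

Call:
arm_command(
  rows=[
    {"delta_pos": [0,0,-20],"roll": 0,"jaw": 60},
    {"delta_pos": [0,0,-50],"roll": 0,"jaw": 60},
    {"delta_pos": [0,0,-85],"roll": 0,"jaw": 60},
    {"delta_pos": [10,20,-120],"roll": -1,"jaw": 60},
    {"delta_pos": [25,48,-135],"roll": -2,"jaw": 60},
    {"delta_pos": [40,78,-135],"roll": -3.3,"jaw": 60},
    {"delta_pos": [55,108,-135],"roll": -4.6,"jaw": 60},
    {"delta_pos": [70,138,-135],"roll": -5.9,"jaw": 60},
    {"delta_pos": [86,168,-135],"roll": -7.2,"jaw": 60},
    {"delta_pos": [101,198,-135],"roll": -8.5,"jaw": 60},
    {"delta_pos": [115,226,-135],"roll": -9.8,"jaw": 60},
    {"delta_pos": [126,247,-135],"roll": -10.4,"jaw": 60},
    {"delta_pos": [126,247,-135],"roll": -10.4,"jaw": 60},
    {"delta_pos": [126,247,-135],"roll": -10.4,"jaw": 60},
  ],
)

```text
time_s: 5.03
ee_pos: [620.5, -25.7, 196.0]
ee_rot: [-180.0, -0.1, 171.8]
force: [0.0, 0.4, -1.8]
gripper_width: 59.9
gripper_force: 10.0
```

```bash
python3 - <<'E'
from h import *
s,f=wrist("w3.png"); print(s); print(wproj(f,[620,-27,87.5])*800/512)
a=cv2.resize(f["img"],(800,600),interpolation=cv2.INTER_CUBIC)
t=env.grab_frame("top"); b=cv2.resize(t["img"][100:190,145:245],(400,300),interpolation=cv2.INTER_CUBIC); sc=env.grab_frame("scene"); c=cv2.resize(sc["img"][60:195,210:345],(400,300),interpolation=cv2.INTER_CUBIC)
cv2.imwrite("pics/m3.png",np.vstack([cv2.resize(a[100:400,200:650],(800,300)) if 0 else a[130:430,0:800],np.hstack([b,c])]))
E
```

```text
{'time_s': 5.0333, 'qpos': array([-3.41884676e+00,  2.31504872e+01,  8.48469067e+01, -2.86415121e-02,
        7.21015243e+01, -8.52005044e+01]), 'qvel': array([-1.91113155, -0.99286548,  1.21381993, -0.53108797,  0.33822536,
        0.07460319]), 'effort': array([ 1.31288197e+00, -4.61760664e+01, -2.42168373e+01,  1.44602833e-01,
       -2.19199114e-02, -1.56923861e-02]), 'ee_pos': array([620.46672731, -25.70678948, 195.97506824]), 'ee_rot': array([-1.79964579e+02, -9.62943257e-02,  1.71790454e+02]), 'force': array([ 0.04422545,  0.39010252, -1.75633506]), 'torque': array([ 0.04352294, -0.11259159, -0.04776647]), 'gripper_force': 9.999778121709824, 'gripper_width': 59.91793004508579}
[400.88385176 296.11780208]
```

View pics/m3.png

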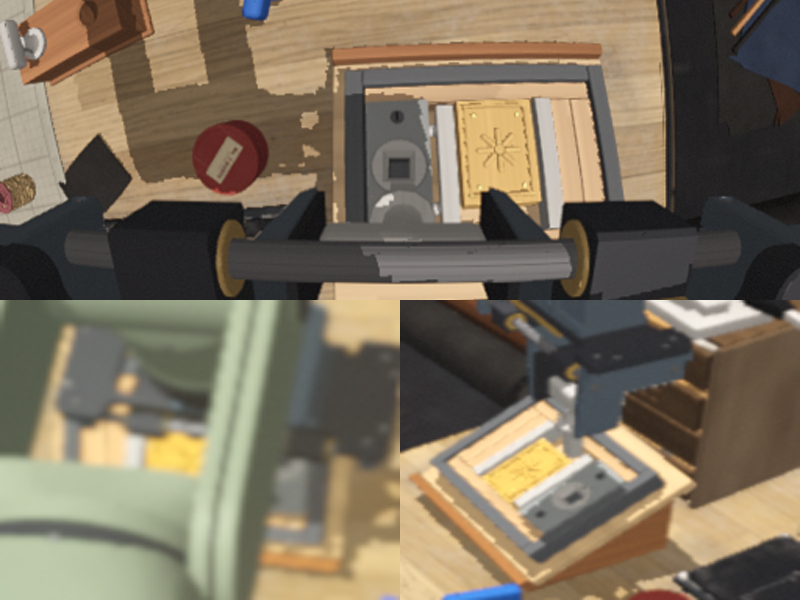

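The picture shows the key hanging upright in the fingers, with the socket at (399,297) full-frame against a predicted (401,296). The aim is good. Lowering the tip into the mouth.

Call:
arm_command(
  rows=[
    {"delta_pos": [-1.5,-1,25],"roll": 0,"jaw": 60},
    {"delta_pos": [-1.5,-1,45],"roll": 0,"jaw": 60},
    {"delta_pos": [-1.5,-1,54],"roll": 0,"jaw": 60},
    {"delta_pos": [-1.5,-1,57],"roll": 0,"jaw": 60},
    {"delta_pos": [-1.5,-1,60],"roll": 0,"jaw": 60},
    {"delta_pos": [-1.5,-1,62],"roll": 0,"jaw": 60},
    {"delta_pos": [-1.5,-1,62],"roll": 0,"jaw": 60},
  ],
)

```text
time_s: 5.77
ee_pos: [621.9, -28.1, 135.5]
ee_rot: [-180.0, 0.0, 171.7]
force: [-1.8, 0.4, -1.5]
gripper_width: 59.9
gripper_force: 10.0
```

Call:
arm_command(
  rows=[
    {"delta_pos": [4,0,1],"roll": 0,"jaw": 60},
    {"delta_pos": [8,0,2],"roll": 0,"jaw": 60},
    {"delta_pos": [12,0,3],"roll": 0,"jaw": 60},
    {"delta_pos": [16,0,4],"roll": 0,"jaw": 60},
    {"delta_pos": [20,0,5],"roll": 0,"jaw": 60},
    {"delta_pos": [24,-0.5,6],"roll": 0,"jaw": 60},
    {"delta_pos": [28,-0.5,7],"roll": 0,"jaw": 60},
    {"delta_pos": [32,-0.5,8.5],"roll": 0,"jaw": 60},
    {"delta_pos": [32,-0.5,8.5],"roll": 0,"jaw": 60},
  ],
)

```text
time_s: 6.52
ee_pos: [588.9, -23.5, 126.0]
ee_rot: [-180.0, -0.1, 171.7]
force: [0.1, -0.1, 1.1]
gripper_width: 59.8
gripper_force: 10.0
```

```bash
python3 - <<'E'
from h import *
s,f=wrist("w4.png"); print(s["torque"],s["force"])
a=cv2.resize(f["img"],(800,600),interpolation=cv2.INTER_CUBIC)
sc=env.grab_frame("scene"); c=cv2.resize(sc["img"][80:185,210:350],(800,600),interpolation=cv2.INTER_CUBIC)
cv2.imwrite("pics/m4.png",np.vstack([a[180:430,100:700],c[:350,100:700]]))
E
```

```text
[ 0.10073946 -0.27241208 -0.00381535] [ 0.14845828 -0.0514493   1.09180176]
```

View pics/m4.png

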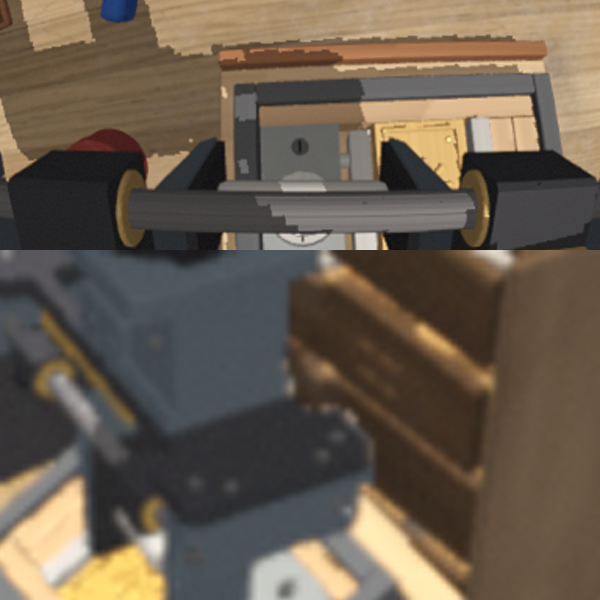

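```bash
python3 - <<'E'
from h import *
np.set_printoptions(precision=1,suppress=True)
f=np.load("w4.png.npy",allow_pickle=True).item(); z=f["z_map"]; F=foc(f)
print("zmap at bar col", end=" ")
v,u=np.mgrid[:384,:512]; a,b=u-f["cx"],v-f["cy"]; r=np.hypot(a,b)+1e-9; th=r/F
k=z/np.cos(th); P=np.dstack([a/r*np.sin(th)*k,b/r*np.sin(th)*k,z])@f["W"][:3,:3].T+f["W"][:3,3]
for c in (240,256,270):
    print("col",c); 
    for row in range(222,256,2): print(row,P[row,c],f["img"][row,c])
E
```

```text
zmap at bar col col 240
222 [598.5 -39.2  77. ] [ 96  99 100]
224 [599.7 -39.3  78.2] [ 97 100 100]
226 [601.5 -39.6  77.9] [96 99 99]
228 [602.8 -39.8  78.8] [ 96  99 100]
230 [604.3 -40.   79.2] [91 94 96]
232 [579.3 -32.  149.1] [100 106 110]
234 [580.2 -32.1 149.7] [109 114 119]
236 [580.7 -32.1 151.5] [115 121 125]
238 [555.3 -24.3 217. ] [52 53 54]
240 [554.9 -24.1 219.4] [66 66 68]
242 [555.9 -24.3 218.6] [90 92 95]
244 [556.1 -24.2 219.7] [93 95 98]
246 [556.1 -24.2 220.9] [101 103 107]
248 [556.7 -24.3 220.9] [110 112 116]
250 [557.5 -24.4 220.7] [120 121 125]
252 [558.3 -24.6 220.1] [127 128 133]
254 [558.  -24.4 222.1] [69 69 72]
col 256
222 [600.3 -26.8  77. ] [ 95  98 100]
224 [588.5 -24.9 114.5] [ 99 103 106]
226 [590.  -25.1 114. ] [124 129 134]
228 [590.8 -25.2 115.6] [124 129 134]
230 [592.5 -25.5 114.8] [107 112 116]
232 [580.4 -23.6 149.4] [132 137 143]
234 [580.9 -23.6 151. ] [156 164 169]
236 [582.3 -23.8 150.4] [178 185 191]
238 [555.8 -19.7 217.3] [71 73 76]
240 [555.8 -19.7 218.8] [63 64 67]
242 [556.1 -19.7 219.5] [86 88 91]
244 [556.3 -19.7 220.6] [93 94 98]
246 [557.3 -19.9 219.7] [101 103 106]
248 [557.4 -19.9 220.8] [110 112 115]
250 [557.8 -19.9 221.2] [119 120 125]
252 [558.7 -20.1 220.7] [125 127 132]
254 [558.9 -20.1 221.5] [115 116 121]
col 270
222 [601.4 -15.9  78.4] [94 97 98]
224 [603.3 -16.1  77.6] [94 97 97]
226 [605.  -16.4  77.3] [95 98 98]
228 [606.1 -16.6  78.9] [ 96 100 101]
230 [593.3 -16.4 116.2] [101 106 111]
232 [523.2 -14.6 296.4] [121 126 132]
234 [582.  -16.3 151. ] [156 163 169]
236 [583.2 -16.5 150.7] [180 187 193]
238 [556.8 -15.7 216.3] [66 68 70]
240 [556.5 -15.8 218.6] [65 65 68]
242 [556.9 -15.8 219.2] [89 91 93]
244 [557.5 -15.9 219.1] [93 95 97]
246 [557.3 -15.9 220.9] [102 103 107]
248 [557.8 -16.  221.1] [110 112 117]
250 [558.5 -16.1 220.9] [118 120 124]
252 [558.8 -16.2 221.6] [127 129 134]
254 [559.5 -16.3 221.4] [116 117 122]
```

The collar's front rim measures (589,114.5), against a predicted (589,112.5) at 28° tilt and x=575 if upright. The key has tilted properly, so I push it in along the socket axis.

Call:
arm_command(
  rows=[
    {"delta_pos": [-1,0,2],"roll": 0,"jaw": 60},
    {"delta_pos": [-2,0,4],"roll": 0,"jaw": 60},
    {"delta_pos": [-3,0,6],"roll": 0,"jaw": 60},
    {"delta_pos": [-4,0,7.5],"roll": 0,"jaw": 60},
    {"delta_pos": [-5,0,9],"roll": 0,"jaw": 60},
    {"delta_pos": [-5.5,0,10],"roll": 0,"jaw": 60},
    {"delta_pos": [-5.5,0,10],"roll": 0,"jaw": 60},
  ],
)

```text
time_s: 7.2
ee_pos: [595.0, -24.5, 116.8]
ee_rot: [-180.0, -0.1, 171.7]
force: [-2.2, 0.6, 2.8]
gripper_width: 59.7
gripper_force: 10.0
```

Call:
arm_command(
  rows=[
    {"delta_pos": [-1,0,1.5],"roll": 0,"jaw": 60},
    {"delta_pos": [-1.5,0,3],"roll": 0,"jaw": 60},
    {"delta_pos": [-1.5,0,3],"roll": 0,"jaw": 60},
    {"delta_pos": [-1.5,0,3],"roll": 0,"jaw": 60},
  ],
)

```text
time_s: 7.53
ee_pos: [595.7, -24.5, 114.6]
ee_rot: [-180.0, -0.1, 171.7]
force: [-4.5, 0.9, 10.1]
gripper_width: 59.6
gripper_force: 10.0
```

```bash
cat >> h.py <<'E'
def wpts(f):
    z=f["z_map"]; F=foc(f); v,u=np.mgrid[:384,:512]; a,b=u-f["cx"],v-f["cy"]; r=np.hypot(a,b)+1e-9; th=r/F
    k=z/np.cos(th); return np.dstack([a/r*np.sin(th)*k,b/r*np.sin(th)*k,z])@f["W"][:3,:3].T+f["W"][:3,3]
def inbox(P,lo,hi): return np.all((P>lo)&(P<hi),axis=2)
E
python3 - <<'E'
from h import *
np.set_printoptions(precision=1,suppress=True)
s,f=wrist("w5.png"); P=wpts(f); print(s["force"],s["torque"])
for c in (240,250,256,262): print(c,[P[r,c] for r in range(220,238,2)])
E
```

```text
[-4.5  0.9 10.1] [ 0.1  0.7 -0. ]
240 [array([599.9, -38.7,  76.9]), array([601. , -38.8,  78. ]), array([602.2, -38.9,  79.2]), array([604.1, -39.3,  78.2]), array([605.2, -39.4,  79.6]), array([584.7, -32.8, 138.7]), array([585. , -32.7, 141. ]), array([586.2, -32.9, 140.6]), array([586.8, -32.9, 142. ])]
250 [array([600.9, -31.4,  76.8]), array([601.8, -31.4,  78.7]), array([603.8, -31.8,  77.6]), array([595.3, -29.8, 105.3]), array([596.7, -30. , 105.2]), array([585.3, -27.5, 139.2]), array([586. , -27.6, 140.2]), array([587.1, -27.8, 140.1]), array([587.2, -27.7, 142.8])]
256 [array([601.6, -27. ,  76.8]), array([602.9, -27.2,  77.4]), array([595.2, -25.9, 103.5]), array([596.2, -26. , 104.5]), array([597.3, -26.2, 105. ]), array([585.7, -24.4, 139.3]), array([586.4, -24.5, 140.4]), array([586.9, -24.5, 141.7]), array([587.5, -24.6, 143.1])]
262 [array([602.3, -22.6,  76.7]), array([603.4, -22.7,  77.9]), array([605.1, -23. ,  77.5]), array([596.7, -22.2, 104.4]), array([598.1, -22.4, 104.5]), array([586. , -21.2, 139.7]), array([586.9, -21.4, 140.1]), array([587.6, -21.5, 141.1]), array([588.3, -21.6, 142.3])]
```

The key is seated: the handle centre is at (597,-24,133), against an expected (595,-24,134), with firm contact on the floor. Releasing, backing off and turning 90° to take the bar from its sides.

Call:
arm_command(
  rows=[
    {"delta_pos": [0,0,-2],"roll": 0,"jaw": 75},
    {"delta_pos": [0,0,-2],"roll": 0,"jaw": 85},
    {"delta_pos": [0,0,-2],"roll": 0,"jaw": 90},
    {"delta_pos": [0,0,-2],"roll": 0,"jaw": 90},
    {"delta_pos": [0,0,-15],"roll": 0,"jaw": 90},
    {"delta_pos": [0,0,-40],"roll": 0,"jaw": 90},
    {"delta_pos": [0,0,-70],"roll": 0,"jaw": 60},
    {"delta_pos": [0,0,-75],"roll": 1.4,"jaw": 60},
    {"delta_pos": [0,0,-75],"roll": 4.2,"jaw": 50},
    {"delta_pos": [0,0,-75],"roll": 7,"jaw": 50},
    {"delta_pos": [0,0,-75],"roll": 9.8,"jaw": 50},
    {"delta_pos": [0,0,-75],"roll": 12.6,"jaw": 50},
    {"delta_pos": [0,0,-75],"roll": 15.4,"jaw": 50},
    {"delta_pos": [0,0,-75],"roll": 18,"jaw": 50},
    {"delta_pos": [0,0,-75],"roll": 18,"jaw": 50},
    {"delta_pos": [0,0,-75],"roll": 18,"jaw": 50},
  ],
)

```text
time_s: 8.92
ee_pos: [597.0, -24.8, 188.0]
ee_rot: [-180.0, -0.0, 107.1]
force: [0.7, 0.7, 0.2]
gripper_width: 45.7
gripper_force: 0.0
```

```bash
cat >> h.py <<'E'
def bar(f,lo,hi):
    P=wpts(f); m=inbox(P,lo,hi); Q=P[m]; r=cv2.minAreaRect(Q[:,:2].astype(np.float32)); return Q,r
E
python3 - <<'E'
from h import *
np.set_printoptions(precision=1,suppress=True)
s,f=wrist("w6.png"); print(s["ee_pos"],s["ee_rot"])
Q,r=bar(f,[550,-70,125],[640,30,160]); print(len(Q),r,Q.min(0),Q.max(0))
P=wpts(f); print("collar", P[inbox(P,[560,-50,100],[640,0,122])][:,:].mean(0))
a=cv2.resize(f["img"],(800,600),interpolation=cv2.INTER_CUBIC); cv2.imwrite("pics/m6.png",a)
E
```

```text
[597.  -24.8 188. ] [-180.    -0.   107.1]
1464 ((577.0416259765625, -23.050996780395508), (58.51945495605469, 19.904294967651367), 80.28128051757812) [565.5 -52.5 125. ] [591.1   6.6 135.8]
collar [598.8 -24.6 110.9]
```

View pics/m6.png

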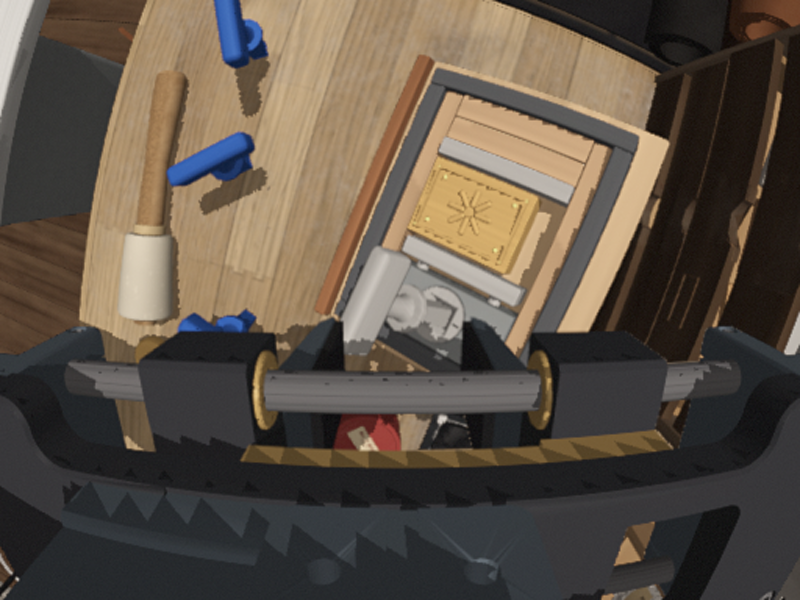

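The bar is at (375,290) and the key leans forward in the socket play, with its handle at about (580,-23,123). I finish the 90° roll, lower an open fork over the bar, and push it back up to the socket's angle.

Call:
arm_command(
  rows=[
    {"delta_pos": [5.6,-14,0],"roll": 1.4,"jaw": 50},
    {"delta_pos": [5.6,-14,0],"roll": 2.8,"jaw": 50},
    {"delta_pos": [5.6,-14,0],"roll": 4.2,"jaw": 50},
    {"delta_pos": [5.6,-14,10],"roll": 5.3,"jaw": 50},
    {"delta_pos": [5.6,-14,30],"roll": 5.3,"jaw": 50},
    {"delta_pos": [5.6,-14,50],"roll": 5.3,"jaw": 50},
    {"delta_pos": [5.6,-14,64],"roll": 5.3,"jaw": 50},
    {"delta_pos": [5.6,-14,70],"roll": 5.3,"jaw": 50},
    {"delta_pos": [5.6,-14,70],"roll": 5.3,"jaw": 50},
    {"delta_pos": [5.6,-14,70],"roll": 5.3,"jaw": 33},
    {"delta_pos": [5.6,-14,70],"roll": 5.3,"jaw": 33},
    {"delta_pos": [5.6,-14,70],"roll": 5.3,"jaw": 33},
  ],
  squeeze=10,
)

```text
time_s: 9.97
ee_pos: [582.0, -23.5, 119.5]
ee_rot: [180.0, -0.0, 80.9]
force: [-2.4, -0.2, 0.8]
gripper_width: 30.7
gripper_force: 1.3
```

Call:
arm_command(
  rows=[
    {"delta_pos": [0.2,3,0],"roll": 0,"jaw": 33},
    {"delta_pos": [0.4,6,0],"roll": 0,"jaw": 33},
    {"delta_pos": [0.5,9,-0.5],"roll": 0,"jaw": 33},
    {"delta_pos": [0.6,12,-1],"roll": 0,"jaw": 33},
    {"delta_pos": [0.8,15,-1.5],"roll": 0,"jaw": 30},
    {"delta_pos": [0.8,15,-1.5],"roll": 0,"jaw": 26},
    {"delta_pos": [0.8,15,-1.5],"roll": 0,"jaw": 26},
    {"delta_pos": [0.8,15,-1.5],"roll": 0,"jaw": 26},
  ],
)

```text
time_s: 10.63
ee_pos: [597.8, -25.3, 120.2]
ee_rot: [179.9, -0.0, 80.9]
force: [0.4, -0.0, 0.8]
gripper_width: 23.4
gripper_force: 5.7
```

```bash
python3 - <<'E'
from h import *
np.set_printoptions(precision=1,suppress=True)
s,f=wrist("w7.png"); print(s["ee_pos"],s["ee_rot"],s["force"],s["qpos"])
Q,r=bar(f,[550,-60,122],[640,10,160]); print(len(Q),r,Q.min(0),Q.max(0))
E
```

```text
[597.8 -25.3 120.2] [179.9  -0.   80.9] [ 0.4 -0.   0.8] [-3.5 24.4 94.5 -0.  61.   5.6]
3600 ((592.7901000976562, -23.50115966796875), (60.067264556884766, 43.532135009765625), 63.4990348815918) [577.8 -56.  122. ] [622.8   4.7 160. ]
```

Call:
arm_command(
  rows=[
    {"delta_pos": [0,0,0],"roll": 1,"jaw": 22},
    {"delta_pos": [0,0,0],"roll": 2,"jaw": 22},
    {"delta_pos": [0,0,0],"roll": 3,"jaw": 22},
    {"delta_pos": [0,0,0],"roll": 4,"jaw": 20},
    {"delta_pos": [0,0,0],"roll": 5,"jaw": 18},
    {"delta_pos": [0,0,0],"roll": 6,"jaw": 16},
    {"delta_pos": [0,0,0],"roll": 6,"jaw": 14},
    {"delta_pos": [0,0,0],"roll": 6,"jaw": 14},
  ],
)

```text
time_s: 11.35
ee_pos: [598.6, -25.3, 120.8]
ee_rot: [179.8, -0.1, 51.0]
force: [3.4, -0.4, 2.9]
gripper_width: 21.2
gripper_force: 10.1
```

```bash
cat >> h.py <<'E'
def baryaw(f,c,zlo):   # top-facing bright bar pixels near c
    P=wpts(f); lo=np.array([c[0]-38,c[1]-38,zlo]); hi=np.array([c[0]+38,c[1]+38,160]); g=f["img"].astype(int); m=inbox(P,lo,hi)&(g.min(2)>95)&(g.max(2)-g.min(2)<25)
    k,L,S,C=cv2.connectedComponentsWithStats(m.astype(np.uint8)); j=1+S[1:,4].argmax(); Q=P[L==j]; r=cv2.minAreaRect(Q[:,:2].astype(np.float32))
    e=np.linalg.svd(Q[:,:2]-Q[:,:2].mean(0),full_matrices=False)[2][0]; return len(Q),np.degrees(np.arctan2(e[1],e[0]))%180,r,Q.mean(0),Q.min(0),Q.max(0)
E
python3 - <<'E'
from h import *
np.set_printoptions(precision=1,suppress=True)
s,f=wrist("w8.png"); print(s["ee_rot"],s["force"],s["torque"])
for n in("w7.png","w8.png"): print(baryaw(np.load(n+".npy",allow_pickle=True).item(),(595,-25),120))
E
```

```text
[179.8  -0.1  51. ] [ 3.4 -0.4  2.9] [-0.1 -0.7  0. ]
(1508, np.float64(89.31709824703742), ((599.07177734375, -10.021451950073242), (29.32459831237793, 21.43522071838379), 89.01513671875), array([599.8,  -5.9, 141.5]), array([588.4, -24.8, 120.1]), array([609.9,   4.7, 147.4]))
(1260, np.float64(39.64280653864657), ((607.4420166015625, -9.562837600708008), (24.34814453125, 21.227346420288086), 47.90729904174805), array([610.8,  -9.1, 147. ]), array([596.5, -22.1, 121. ]), array([622.1,  -0.2, 153.3]))
```

Call:
arm_command(
  rows=[
    {"delta_pos": [0,0,0],"roll": 1,"jaw": 14},
    {"delta_pos": [0,0,0],"roll": 2,"jaw": 13},
    {"delta_pos": [0,0,0],"roll": 3,"jaw": 12},
    {"delta_pos": [0,0,0],"roll": 4,"jaw": 11},
    {"delta_pos": [0,0,0],"roll": 5,"jaw": 10},
    {"delta_pos": [0,0,0],"roll": 5.5,"jaw": 10},
    {"delta_pos": [0,0,0],"roll": 5.5,"jaw": 10},
  ],
  squeeze=15,
)

```text
time_s: 11.98
ee_pos: [598.1, -26.1, 120.5]
ee_rot: [179.8, -0.1, 23.5]
force: [2.8, -2.5, 3.1]
gripper_width: 17.4
gripper_force: 14.8
```

```bash
python3 - <<'E'
from h import *
np.set_printoptions(precision=1,suppress=True)
s,f=wrist("w9.png"); print(s["ee_rot"],s["force"],s["torque"],s["gripper_width"],s["effort"])
print(baryaw(f,(595,-25),120))
E
```

```text
[179.8  -0.1  23.5] [ 2.8 -2.5  3.1] [-0.6 -0.9  0. ] 17.375534648481544 [  1.5 -42.4 -17.8   0.9   1.3   0.3]
(985, np.float64(13.18392234861642), ((614.2958374023438, -18.703519821166992), (23.570781707763672, 14.09272289276123), 8.256457328796387), array([616.5, -17.9, 150.2]), array([602.3, -26.8, 136.4]), array([626.5, -11.2, 156.4]))
```

Call:
arm_command(
  rows=[
    {"delta_pos": [0,0,0],"roll": 0,"jaw": 5},
    {"delta_pos": [0,0,0],"roll": 0.7,"jaw": 5},
    {"delta_pos": [0,0,0],"roll": 1.4,"jaw": 5},
    {"delta_pos": [0,0,0],"roll": 2,"jaw": 5},
    {"delta_pos": [0,0,0],"roll": 2.5,"jaw": 5},
    {"delta_pos": [0,0,0],"roll": 2.5,"jaw": 5},
  ],
  squeeze=40,
)

```text
time_s: 12.53
ee_pos: [599.2, -26.6, 120.7]
ee_rot: [179.8, -0.3, 11.0]
force: [5.8, -4.3, 3.0]
gripper_width: 15.1
gripper_force: 39.9
```

```bash
python3 - <<'E'
from h import *
np.set_printoptions(precision=2,suppress=True)
s,f=wrist("w10.png"); print(s["ee_rot"],s["force"],s["torque"],s["gripper_width"],s["effort"])
print(baryaw(f,(595,-25),120))
E
```

```text
[179.77  -0.28  11.  ] [ 5.83 -4.29  3.  ] [-1.04 -1.4   0.02] 15.06952163006131 [  2.45 -42.52 -16.57   1.55   2.19   0.38]
(1050, np.float64(4.096911796352003), ((617.0323486328125, -23.187763214111328), (21.92842674255371, 13.176292419433594), 7.470499515533447), array([618.61, -23.09, 151.48]), array([605.62, -30.97, 137.8 ]), array([628.07, -16.57, 157.47]))
```

Call:
arm_command(
  rows=[
    {"delta_pos": [0,0,0],"roll": 0.6,"jaw": 5},
    {"delta_pos": [0,0,0],"roll": 1.2,"jaw": 5},
    {"delta_pos": [0,0,0],"roll": 1.2,"jaw": 5},
  ],
  squeeze=50,
)

```text
time_s: 12.83
ee_pos: [599.5, -26.9, 120.7]
ee_rot: [179.8, -0.3, 5.0]
force: [6.0, -5.2, 2.2]
gripper_width: 14.3
gripper_force: 49.9
```

```bash
cat >> h.py <<'E'
_n=np.array([-.467,.05,.883]); _n/=np.linalg.norm(_n); _y=np.arctan2(_n[1],_n[0])+np.pi
SX=np.array([_n[2]*np.cos(_y),_n[2]*np.sin(_y),np.hypot(_n[0],_n[1])]); SY=np.cross(_n,SX); SC=np.array([620.,-27,87.5])
def strip(f,xs=(-14,-8,-2,4,10),h=-4):   # hsv profile along chase y (mm from socket) averaged over chase x
    ys=np.arange(0,110,1.); out=[]; hs=cv2.cvtColor(f["img"],cv2.COLOR_BGR2HSV)
    for x in xs:
        uv=np.array([wproj(f,SC+x*SX+y*SY+h*_n) for y in ys]).astype(np.float32); out.append(cv2.remap(hs,uv[:,:1],uv[:,1:],cv2.INTER_NEAREST)[:,0])
    out=np.array(out); yel=((out[...,0]>16)&(out[...,0]<32)&(out[...,1]>110)); return ys,yel
E
python3 - <<'E'
from h import *
np.set_printoptions(precision=2,suppress=True)
s,f=wrist("w11.png"); print(s["ee_rot"],s["force"],s["torque"],s["gripper_width"],s["effort"])
print(baryaw(f,(595,-25),120)[1:4])
for n in("w1","w3","w9","w10","w11"):
    g=np.load(n+".png.npy",allow_pickle=True).item()
    ys,yel=strip(g); print(n,[(ys[r].min(),ys[r].max(),r.sum()) if r.any() else None for r in yel])
E
```

```text
[179.76  -0.33   5.01] [ 6.01 -5.21  2.21] [-1.27 -1.59  0.16] 14.277731520308862 [  2.63 -43.02 -16.43   1.76   2.46   0.5 ]
(np.float64(0.8016008540015207), ((617.8272094726562, -25.467803955078125), (21.478378295898438, 12.643123626708984), 4.03969144821167), array([619.43, -25.46, 151.56]))
w1 [(np.float64(37.0), np.float64(87.0), np.int64(51)), (np.float64(38.0), np.float64(87.0), np.int64(50)), (np.float64(37.0), np.float64(88.0), np.int64(52)), (np.float64(37.0), np.float64(87.0), np.int64(51)), (np.float64(38.0), np.float64(88.0), np.int64(51))]
w3 [(np.float64(37.0), np.float64(87.0), np.int64(51)), (np.float64(36.0), np.float64(86.0), np.int64(51)), (np.float64(37.0), np.float64(87.0), np.int64(51)), (np.float64(36.0), np.float64(87.0), np.int64(52)), (np.float64(37.0), np.float64(87.0), np.int64(51))]
w9 [(np.float64(41.0), np.float64(88.0), np.int64(48)), (np.float64(41.0), np.float64(88.0), np.int64(48)), (np.float64(41.0), np.float64(88.0), np.int64(48)), (np.float64(41.0), np.float64(88.0), np.int64(48)), (np.float64(41.0), np.float64(88.0), np.int64(48))]
w10 [(np.float64(41.0), np.float64(88.0), np.int64(48)), (np.float64(41.0), np.float64(88.0), np.int64(48)), (np.float64(42.0), np.float64(88.0), np.int64(47)), (np.float64(41.0), np.float64(88.0), np.int64(48)), (np.float64(41.0), np.float64(88.0), np.int64(48))]
w11 [(np.float64(41.0), np.float64(88.0), np.int64(48)), (np.float64(42.0), np.float64(89.0), np.int64(48)), (np.float64(41.0), np.float64(88.0), np.int64(48)), (np.float64(41.0), np.float64(89.0), np.int64(49)), (np.float64(42.0), np.float64(88.0), np.int64(47))]
```

```bash
python3 - <<'E'
from h import *
for n in("w1","w3","w8","w9","w10","w11"):
    f=np.load(n+".png.npy",allow_pickle=True).item(); hs=cv2.cvtColor(f["img"],cv2.COLOR_BGR2HSV)
    for x in (-20,8):
        ys=np.arange(14,106,2.); uv=np.array([wproj(f,SC+x*SX+y*SY-4*_n) for y in ys]).astype(np.float32); o=cv2.remap(hs,uv[:,:1],uv[:,1:],cv2.INTER_LINEAR)[:,0]
        print(n,x,' '.join(('Y' if a[1]>110 else 'w' if a[1]>45 else 'S' if a[2]>150 else 'd')+str(a[2]) for a in o))
E
```

```text
Traceback (most recent call last):
NameError: name '_n' is not defined. Did you mean: 'n'?
```

```bash
python3 - <<'E'
from h import *
from h import _n
for n in("w1","w3","w9","w10","w11"):
    f=np.load(n+".png.npy",allow_pickle=True).item(); hs=cv2.cvtColor(f["img"],cv2.COLOR_BGR2HSV)
    for x in (-20,8):
        ys=np.arange(14,106,2.); uv=np.array([wproj(f,SC+x*SX+y*SY-4*_n) for y in ys]).astype(np.float32); o=cv2.remap(hs,uv[:,:1],uv[:,1:],cv2.INTER_LINEAR)[:,0]
        print(n,x,' '.join(('Y' if a[1]>110 else 'w' if a[1]>45 else 'S' if a[2]>150 else 'd')+str(a[2]) for a in o))
E
```

```text
w1 -20 S152 S152 d126 d133 w125 S166 S194 S194 S196 S197 S181 w135 Y186 Y219 Y195 Y214 Y213 Y214 Y214 Y198 Y206 Y204 Y220 Y204 Y195 Y213 Y212 Y204 Y188 Y210 Y211 Y212 Y214 Y199 Y191 Y214 Y216 w141 d105 S185 S189 S191 S190 S188 w201 w214
w1 8 d142 S152 d127 w100 w120 S159 S192 S192 S195 S198 S182 w121 Y161 Y219 Y202 Y215 Y215 Y214 Y216 Y217 Y218 Y215 Y219 Y218 Y215 Y215 Y215 Y215 Y214 Y214 Y216 Y213 Y216 Y214 Y185 Y216 Y218 Y153 d95 S183 S192 S192 S190 S188 w193 w216
w3 -20 d96 d121 S162 w149 w114 S162 S207 S205 S209 S211 S192 Y115 Y205 Y232 Y202 Y228 Y226 Y227 Y227 Y196 Y214 Y224 Y233 Y196 Y207 Y222 Y226 Y218 Y186 Y222 Y224 Y226 Y227 Y212 Y197 Y228 Y219 w109 d93 S198 S201 S204 S204 S202 w210 w226
w3 8 d92 d96 d106 w135 w123 S154 S210 S205 S208 S212 S198 w114 Y192 Y233 Y203 Y228 Y227 Y227 Y230 Y230 Y231 Y227 Y234 Y230 Y227 Y229 Y228 Y229 Y227 Y228 Y228 Y227 Y230 Y225 Y197 Y228 Y223 w115 d86 S193 S205 S204 S204 S204 w218 w229
w9 -20 d149 d148 d143 S210 S209 S211 S211 d126 S188 S190 S191 S194 S194 w188 Y215 Y188 Y212 Y210 Y210 Y212 Y197 Y205 Y212 Y218 Y198 Y193 Y204 Y209 Y212 Y170 Y207 
[... 546 characters left out ...]
 8 S157 S156 S151 w216 w131 w131 w131 w113 S167 S199 S196 S200 S203 S196 Y225 Y192 Y221 Y220 Y220 Y223 Y222 Y223 Y220 Y226 Y223 Y220 Y221 Y220 Y220 Y220 Y219 Y220 Y220 Y221 Y204 Y160 Y220 Y221 w97 S179 S197 S196 S195 S195 w217 w220
w11 -20 d91 d92 d110 d136 d136 d137 d135 d133 d114 d122 d121 d124 d123 w170 Y213 Y190 Y224 Y221 Y221 Y224 Y215 Y214 Y221 Y229 Y209 Y191 Y225 Y222 Y224 Y203 Y215 Y222 Y221 Y222 Y219 Y159 Y222 Y177 d87 S183 S196 S200 S199 S199 w216 w221
w11 8 S160 S160 S165 w174 w134 w134 w134 d87 S164 S202 S199 S204 S206 S199 Y229 Y184 Y223 Y221 Y222 Y226 Y225 Y227 Y223 Y229 Y226 Y222 Y224 Y223 Y224 Y222 Y222 Y224 Y222 Y224 Y210 Y146 Y224 Y224 d90 S178 S200 S200 S198 S198 w211 w223
```

```bash
python3 - <<'E'
from h import *
from h import _n
for n in("w1","w11"):
    f=np.load(n+".png.npy",allow_pickle=True).item(); g=cv2.cvtColor(f["img"],cv2.COLOR_BGR2GRAY); P=wpts(f)
    c0=SC+0
    for off in ((0,0),):
        A=np.arange(-30,111,5); rows=[]
        for r in (11.5,12.5,13.5,14.5):
            W=np.array([c0+r*(np.cos(np.radians(a))*SX-np.sin(np.radians(a))*SY) for a in A]); uv=np.array([wproj(f,w) for w in W]).astype(np.float32)
            rows.append(cv2.remap(g,uv[:,:1],uv[:,1:],cv2.INTER_LINEAR)[:,0])
        ui=np.round(uv).astype(int); occ=[int((P[v,u]-W[i])@_n) for i,(u,v) in enumerate(ui)]
        print(n); print(A); print(np.array(rows)); print(np.array(occ))
    uv=wproj(f,SC).astype(int); 
f=np.load("w11.png.npy",allow_pickle=True).item()
u,v=wproj(f,SC).astype(int); print(u,v); c=f["img"][v-45:v+45,u-60:u+60]; cv2.imwrite("pics/c11.png",cv2.resize(c,(800,600),interpolation=cv2.INTER_CUBIC))
E
```

```text
w1
[-30 -25 -20 -15 -10  -5   0   5  10  15  20  25  30  35  40  45  50  55
  60  65  70  75  80  85  90  95 100 105 110]
[[155 172 177 181 184 183 176 156 132 151 173 178 169 155 138 126 143 161
  171 171 172 173 175 176 177 177 177 175 174]
 [177 182 184 185 184 184 179 147 136 163 180 184 182 176 165 144 139 151
  166 171 174 178 181 182 182 183 182 180 178]
 [182 183 183 184 183 184 177 153 141 169 185 185 185 184 179 165 155 160
  170 175 179 183 185 185 185 186 186 184 182]
 [168 173 177 174 177 179 180 153 152 175 184 184 185 185 184 179 173 173
  178 181 183 185 187 186 186 187 186 185 183]]
[-1 -2  0  0  0  0  0  0  0 -1  0  0  0  0  0 -1  0  0  0 -1 -1  0  0  1
  0  0  0 -1 -1]
w11
[-30 -25 -20 -15 -10  -5   0   5  10  15  20  25  30  35  40  45  50  55
  60  65  70  75  80  85  90  95 100 105 110]
[[193 194 195 192 193 195 193 181 157 141 151 156 150 140 142 146 135 106
  101 102 100  96  93  99 113 121 124 123 121]
 [193 194 194 192 194 195 192 191 183 168 155 148 150 161 180 190 169 122
  109  91  97 108 106 101 100 114 122 124 123]
 [193 195 194 192 194 194 191 192 194 189 167 157 179 191 191 173 121 113
  102  62  90 113 114 113 109 106 118 124 124]
 [192 194 193 193 194 193 191 192 194 192 180 183 191 191 189 155 124 112
  106  62  93 113 112 113 112 108 105 121 121]]
[ 0  0  0  0  0  0  0  0 -1  0  0  0  0  0  0  0 -1  0  0  0  0  0  0 -1
 -1  0 -2 -1 -1]
258 185
```

The cam mark went from about 6° to about 65.5° clockwise and the jaw moved 6 mm onto the die, so the cam is at about 1.05–1.1. One more firm push.

Call:
arm_command(
  rows=[
    {"delta_pos": [0,0,0.5],"roll": 0.6,"jaw": 5},
    {"delta_pos": [0,0,1],"roll": 1.2,"jaw": 5},
    {"delta_pos": [0,0,1],"roll": 1.4,"jaw": 5},
    {"delta_pos": [0,0,1],"roll": 1.4,"jaw": 5},
    {"delta_pos": [0,0,1],"roll": 1.4,"jaw": 5},
  ],
  squeeze=60,
)

```text
time_s: 13.3
ee_pos: [599.8, -26.5, 120.4]
ee_rot: [179.8, -0.4, -1.9]
force: [5.3, -3.3, 5.2]
gripper_width: 13.8
gripper_force: 59.9
```

```bash
cat >> h.py <<'E'
def mark(f):
    g=cv2.cvtColor(f["img"],cv2.COLOR_BGR2GRAY); A=np.arange(40,100,1.); o=0
    for r in (12.5,13.5,14.5):
        uv=np.array([wproj(f,SC+r*(np.cos(np.radians(a))*SX-np.sin(np.radians(a))*SY)) for a in A]).astype(np.float32); o=o+cv2.remap(g,uv[:,:1],uv[:,1:],cv2.INTER_LINEAR)[:,0].astype(float)/3
    i=o.argmin(); return A[i],o[max(0,i-6):i+7:2]
E
python3 - <<'E'
from h import *
np.set_printoptions(precision=2,suppress=True)
s,f=wrist("w12.png"); print(s["ee_pos"],s["ee_rot"],s["force"],s["torque"],s["gripper_width"],s["effort"])
for n in("w9","w10","w11","w12"): print(n,mark(np.load(n+".png.npy",allow_pickle=True).item()))
E
```

```text
[599.85 -26.45 120.44] [179.84  -0.43  -1.86] [ 5.31 -3.28  5.17] [-0.99 -1.51  0.38] 13.759559265235847 [  1.56 -41.11 -15.69   1.44   2.26   0.41]
w9 (np.float64(89.0), array([121.67, 111.33, 103.  , 100.67, 103.  , 106.67, 110.  ]))
w10 (np.float64(66.0), array([148.67, 122.33,  96.33,  78.33,  90.  , 100.67, 106.67]))
w11 (np.float64(66.0), array([105.67,  95.67,  80.  ,  68.  ,  80.  ,  93.33, 104.67]))
w12 (np.float64(68.0), array([105.33,  92.67,  81.  ,  76.  ,  86.33, 100.  , 108.67]))
```

The cam mark is now at 68° and the torque is stiff, so the jaw has gripped. I ease the grip, roll back to the middle of the key's play, and check that the cam stays.

Call:
arm_command(
  rows=[
    {"delta_pos": [0,0,-1],"roll": 0,"jaw": 5},
    {"delta_pos": [0,0,-1],"roll": -1,"jaw": 5},
    {"delta_pos": [0,0,-1],"roll": -2,"jaw": 5},
    {"delta_pos": [0,0,-1],"roll": -3,"jaw": 5},
    {"delta_pos": [0,0,-1],"roll": -4,"jaw": 5},
    {"delta_pos": [0,0,-1],"roll": -5,"jaw": 5},
    {"delta_pos": [0,0,-1],"roll": -5,"jaw": 5},
  ],
  squeeze=14,
)

```text
time_s: 13.93
ee_pos: [595.7, -27.4, 119.7]
ee_rot: [179.8, 0.2, 23.2]
force: [-0.5, -6.4, 3.3]
gripper_width: 17.1
gripper_force: 14.5
```

```bash
python3 - <<'E'
from h import *
np.set_printoptions(precision=2,suppress=True)
s,f=wrist("w13.png"); print(s["ee_pos"],s["ee_rot"],s["force"],s["torque"],s["gripper_width"],s["effort"])
print(mark(f), baryaw(f,(595,-25),120)[1:4])
E
```

```text
[595.74 -27.43 119.65] [179.84   0.24  23.22] [-0.49 -6.38  3.28] [-1.59 -0.15 -0.13] 17.14720642615523 [  4.15 -42.44 -19.38   2.16   0.3   -0.72]
(np.float64(91.0), array([135.  , 113.33,  99.67,  95.33,  98.33, 102.33, 106.67])) (np.float64(11.677917951688158), ((612.7684936523438, -19.86068344116211), (22.582815170288086, 13.286591529846191), 10.66256046295166), array([614.76, -19.37, 150.04]))
```

Call:
arm_command(
  rows=[
    {"delta_pos": [0,0,0],"roll": 1,"jaw": 5},
    {"delta_pos": [0,0,0],"roll": 2,"jaw": 5},
    {"delta_pos": [0,0,0],"roll": 2,"jaw": 5},
  ],
  squeeze=8,
)

```text
time_s: 14.23
ee_pos: [596.1, -25.5, 119.7]
ee_rot: [180.0, 0.1, 13.0]
force: [1.1, -1.7, 3.2]
gripper_width: 16.7
gripper_force: 8.1
```

```bash
python3 - <<'E'
from h import *
np.set_printoptions(precision=2,suppress=True)
s,f=wrist("w14.png"); print(s["ee_pos"],s["ee_rot"],s["force"],s["torque"],s["gripper_width"],s["effort"])
print(mark(f), mark(np.load("w10.png.npy",allow_pickle=True).item()),baryaw(f,(595,-25),120)[1:4])
p=[]
for n in("w13","w14"):
    g=np.load(n+".png.npy",allow_pickle=True).item(); N=400; v,u=np.mgrid[:N,:N]; W=SC-((v-200)/9)[...,None]*SX-((u-200)/9)[...,None]*SY
    c=(W-g["W"][:3,3])@g["W"][:3,:3]; r=np.hypot(c[...,0],c[...,1]); th=np.arctan2(r,c[...,2]); F=foc(g)
    p.append(cv2.remap(g["img"],(g["cx"]+F*th*c[...,0]/r).astype(np.float32),(g["cy"]+F*th*c[...,1]/r).astype(np.float32),cv2.INTER_CUBIC))
cv2.imwrite("pics/r14.png",np.hstack(p))
E
```

```text
[596.14 -25.54 119.65] [179.99   0.12  12.95] [ 1.14 -1.67  3.2 ] [-0.58 -0.27  0.08] 16.667572681769006 [  1.   -43.09 -19.68   0.82   0.31   0.73]
(np.float64(90.0), array([103.  , 102.33, 101.33, 100.67, 102.  , 104.67, 108.67])) (np.float64(66.0), array([148.67, 122.33,  96.33,  78.33,  90.  , 100.67, 106.67])) (np.float64(2.868947982967825), ((613.9068603515625, -21.164766311645508), (22.625478744506836, 13.664619445800781), 4.47737979888916), array([615.7 , -20.85, 150.74]))
```

View pics/r14.png

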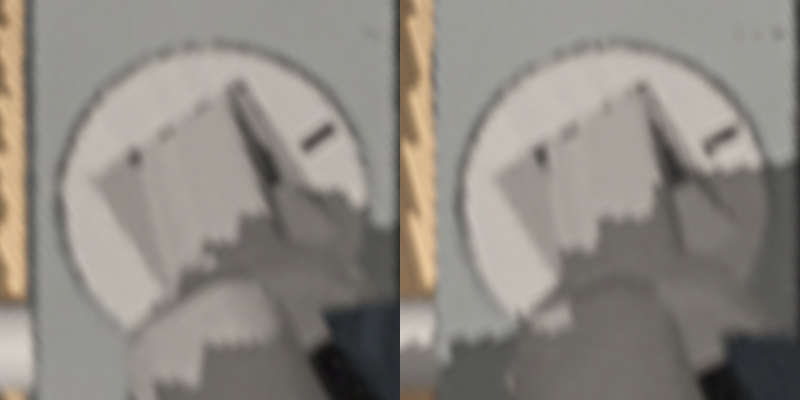

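The rectified views show the cam mark at about 60° and the socket square at about 57° clockwise (cam about 1.0), settled and tight. Now I roll to neutral and draw the key out along the socket axis.

Call:
arm_command(
  rows=[
    {"delta_pos": [0,0,0],"roll": -1,"jaw": 5},
    {"delta_pos": [0,0,0],"roll": -1,"jaw": 5},
    {"delta_pos": [-0.9,-0.3,-1.8],"roll": -1,"jaw": 5},
    {"delta_pos": [-1.8,-0.6,-3.5],"roll": -1,"jaw": 5},
    {"delta_pos": [-3.6,-1.2,-7],"roll": -1,"jaw": 5},
    {"delta_pos": [-5.4,-1.8,-10.6],"roll": -1,"jaw": 5},
    {"delta_pos": [-7.1,-2.4,-14],"roll": -1,"jaw": 5},
    {"delta_pos": [-8.9,-3.1,-17.7],"roll": -1,"jaw": 5},
  ],
  squeeze=15,
)

```text
time_s: 14.95
ee_pos: [586.1, -23.6, 136.8]
ee_rot: [-179.9, 0.2, 18.0]
force: [0.2, 0.1, -1.3]
gripper_width: 13.9
gripper_force: 15.0
```

```bash
python3 - <<'E'
from h import *
np.set_printoptions(precision=1,suppress=True)
s,f=wrist("w15.png"); print(s["ee_pos"],s["force"],s["torque"]); P=wpts(f)
print(baryaw(f,(586,-25),138))
E
```

```text
[586.1 -23.6 136.8] [ 0.2  0.1 -1.3] [-0.  0. -0.]
(319, np.float64(15.113000368944142), ((566.0684814453125, -31.03378677368164), (16.639019012451172, 11.488577842712402), 16.335206985473633), array([566.1, -30.8, 152.8]), array([557.4, -37.9, 147.4]), array([574.5, -23.7, 158.3]))
```

Call:
arm_command(
  rows=[
    {"delta_pos": [-5,-1,-9],"roll": 0,"jaw": 5},
    {"delta_pos": [-9,-2,-18],"roll": 0,"jaw": 5},
    {"delta_pos": [-13,-3,-30],"roll": 0,"jaw": 5},
    {"delta_pos": [-13,-3,-50],"roll": 0,"jaw": 5},
    {"delta_pos": [-13,-3,-75],"roll": 0,"jaw": 5},
    {"delta_pos": [-13,-3,-85],"roll": 0,"jaw": 5},
    {"delta_pos": [-13,-3,-85],"roll": 0,"jaw": 5},
  ],
)

```text
time_s: 15.58
ee_pos: [575.8, -25.2, 226.4]
ee_rot: [179.9, -0.4, 17.9]
force: [0.1, 0.2, -1.4]
gripper_width: 14.0
gripper_force: 15.0
```

```bash
python3 - <<'E'
from h import *
np.set_printoptions(precision=1,suppress=True)
s,f=wrist("w16.png"); print(s["ee_pos"],s["ee_rot"],s["force"])
R=Ro.from_euler("xyz",s["ee_rot"],degrees=True).as_matrix()
def tool(P): return (P-s["ee_pos"])@R     # tool coords
T=tool(wpts(f)); ys=abs(T[...,1])<16
m=ys&(abs(T[...,0])<75)&(T[...,2]>-45)&(T[...,2]<80)
g=f["img"].astype(int); m&=(g.max(2)-g.min(2)<25)&(g.min(2)>60)
Q=T[m]; print(len(Q)); 
for lo in range(-45,80,8):
    q=Q[(Q[:,2]>=lo)&(Q[:,2]<lo+8)]
    if len(q)>3: print(lo,len(q),q[:,0].min(),q[:,0].max(),q[:,1].min(),q[:,1].max())
for n in("top","scene"):
    c=env.grab_frame(n); P=pts(c) if (c["z_map"]>0).mean()>.3 else None; print(n,(c["z_map"]>0).mean()); 
    np.save(n+"16.npy",c,allow_pickle=True)
# die / cam
from h import _n
t=f; p=[]
N=400; v,u=np.mgrid[:N,:N]; W=SC-((v-200)/9)[...,None]*SX-((u-200)/9)[...,None]*SY
c=(W-f["W"][:3,3])@f["W"][:3,:3]; r=np.hypot(c[...,0],c[...,1]); th=np.arctan2(r,c[...,2]); F=foc(f)
im=cv2.remap(f["img"],(f["cx"]+F*th*c[...,0]/r).astype(np.float32),(f["cy"]+F*th*c[...,1]/r).astype(np.float32),cv2.INTER_CUBIC)
cv2.imwrite("pics/r16.png",im); print(mark(f))
E
```

```text
[575.8 -25.2 226.4] [179.9  -0.4  17.9] [ 0.1  0.2 -1.4]
2224
-37 828 7.83650547201841 25.384887045195192 -6.1683709769748 7.465597147190191
-29 346 -13.336448293538755 29.74797905511556 -15.905126524283503 7.674443163600819
-21 364 -28.79393425596869 29.705365707664235 -15.425279290205497 7.506743840127999
-13 61 -30.996646215015662 17.46996621808986 -15.22865143305213 7.198786214028438
-5 18 15.413047040636933 17.628537639762538 -11.945877257151508 12.856077250382947
3 200 14.162372547822008 24.852254434530934 -12.11288316450311 13.432027524940732
19 138 21.514389755568473 26.861867965711433 -5.076265339757952 6.348786280921601
27 121 25.05111243970508 29.62754056758065 -5.174366059706932 6.5836698817023676
35 110 28.720407037698177 33.40127851184973 -5.387755118234734 6.637495970713203
43 35 32.42460003810712 33.85353985741941 -4.823005893907439 6.1208284604486956
top 0.9959055582682291
scene 0.9960123697916666
(np.float64(62.0), array([188.3, 170.7, 142.7, 121.3, 135. , 148.7, 162.7]))
```

The key in hand is measured: tilted 26° in the tool's xz plane, with its tip at tool (+29, +0.7, +47) from the TCP. The cam mark is at 62°, so it stayed. Next I carry it over the empty hole and stop above for a check.

Call:
arm_command(
  rows=[
    {"delta_pos": [-25,23,0],"roll": 0.2,"jaw": 5},
    {"delta_pos": [-50,46,0],"roll": 0.5,"jaw": 5},
    {"delta_pos": [-75,69,0],"roll": 0.8,"jaw": 5},
    {"delta_pos": [-100,92,0],"roll": 1,"jaw": 5},
    {"delta_pos": [-125,115,0],"roll": 1.2,"jaw": 5},
    {"delta_pos": [-150,138,10],"roll": 1.5,"jaw": 5},
    {"delta_pos": [-175,160,30],"roll": 1.8,"jaw": 5},
    {"delta_pos": [-190,175,55],"roll": 2,"jaw": 5},
    {"delta_pos": [-200,183,80],"roll": 2,"jaw": 5},
    {"delta_pos": [-200,183,98],"roll": 2,"jaw": 5},
    {"delta_pos": [-200,183,98],"roll": 2,"jaw": 5},
    {"delta_pos": [-200,183,98],"roll": 2,"jaw": 5},
  ],
)

```text
time_s: 16.73
ee_pos: [439.1, -260.3, 123.1]
ee_rot: [-179.8, 0.2, 7.9]
force: [0.6, 0.5, -0.9]
gripper_width: 14.0
gripper_force: 15.0
```

```bash
cat > look.py <<'E'
from h import *
np.set_printoptions(precision=1,suppress=True)
s,f=wrist("wl.png"); print(s["ee_pos"],s["ee_rot"],s["force"])
R=Ro.from_euler("xyz",s["ee_rot"],degrees=True).as_matrix(); W=wpts(f); T=(W-s["ee_pos"])@R; hsv=cv2.cvtColor(f["img"],cv2.COLOR_BGR2HSV)
m=(abs(T[...,1])<9)&(abs(T[...,0])<60)&(T[...,2]>12)&(T[...,2]<75)&(hsv[...,1]<60)
for lo in range(12,75,6):
    q=T[m&(T[...,2]>=lo)&(T[...,2]<lo+6)]
    if len(q)>3: print(lo,len(q),q[:,0].min(),np.median(q[:,0]),q[:,0].max(),"y",q[:,1].min(),q[:,1].max())
w=inbox(W,[400,-370,43],[540,-200,53])&(hsv[...,1]>100); print("holder",cv2.minAreaRect(W[w][:,:2].astype(np.float32)),w.sum())
h=inbox(W,[440,-285,0],[500,-230,40]); q=W[h]; print("below top in hole",len(q),q.min(0) if len(q) else 0,q.max(0) if len(q) else 0)
E
python3 look.py
```

```text
[ 439.1 -260.3  123.1] [-179.8    0.2    7.9] [ 0.6  0.5 -0.9]
18 94 21.6932262065414 23.257393286722138 25.57489678831212 y -4.9164943679546855 6.393417191131805
24 105 23.991924290078916 25.793182304554385 27.839233402292475 y -5.059282849293007 6.546410398691546
30 89 26.3240050041571 28.633492160367933 30.23622956079906 y -5.236020910978125 6.653709759413668
36 87 29.224860383827398 31.140929311577697 32.92879439492043 y -5.319775521247484 6.146922814862124
42 44 32.01348777114484 33.34598433595614 34.136341099176406 y -4.731783937242486 6.169317663820566
holder ((472.5196838378906, -291.9311218261719), (54.142189025878906, 124.51253509521484), 8.00805950164795) 6662
below top in hole 585 [ 458.4 -285.     0. ] [ 499.9 -230.1   39.9]
```

Call:
arm_command(
  rows=[
    {"delta_pos": [2.3,2,8],"roll": 0,"jaw": 5},
    {"delta_pos": [2.3,2,18],"roll": 0,"jaw": 5},
    {"delta_pos": [2.3,2,26],"roll": 0,"jaw": 5},
    {"delta_pos": [2.3,2,31],"roll": 0,"jaw": 5},
    {"delta_pos": [2.3,2,34],"roll": 0,"jaw": 5},
    {"delta_pos": [2.3,2,36],"roll": 0,"jaw": 5},
    {"delta_pos": [2.3,2,36],"roll": 0,"jaw": 5},
  ],
  squeeze=10,
)

```text
time_s: 17.37
ee_pos: [442.6, -262.4, 88.2]
ee_rot: [-180.0, 0.0, 7.9]
force: [0.4, -0.3, -1.9]
gripper_width: 13.8
gripper_force: 10.0
```

```bash
python3 look.py
```

```text
[ 442.6 -262.4   88.2] [-180.     0.     7.9] [ 0.4 -0.3 -1.9]
18 86 21.60893726414766 23.07960678323762 24.84315762667513 y -4.937117149990483 6.417310403649772
24 110 23.429649741926386 25.716839952859218 27.824632566377474 y -5.094567032870639 6.571748179699884
30 85 26.278286090542103 28.491887513117348 30.165114182277126 y -5.248644195696288 6.615693407833806
36 101 15.866743266273179 31.09530292874925 34.364305999757484 y -6.200489964899057 6.150302605095634
42 41 16.994601165615126 33.239725781293586 33.97447312280437 y -6.387939831758971 6.2004291665707205
holder ((472.5295715332031, -291.7959289550781), (54.09716033935547, 124.28423309326172), 8.048343658447266) 8305
below top in hole 653 [ 460.7 -284.9    0. ] [ 500.  -230.1   39.6]
```

Call:
arm_command(
  rows=[
    {"delta_pos": [4,0,0],"roll": 0,"jaw": 5},
    {"delta_pos": [8,0,0],"roll": 0,"jaw": 5},
    {"delta_pos": [12,0,0],"roll": 0,"jaw": 5},
    {"delta_pos": [16,0,0],"roll": 0,"jaw": 5},
    {"delta_pos": [20,0,0],"roll": 0,"jaw": 5},
    {"delta_pos": [24,0,0],"roll": 0,"jaw": 5},
    {"delta_pos": [28,0,0],"roll": 0,"jaw": 5},
    {"delta_pos": [31,0,0],"roll": 0,"jaw": 5},
    {"delta_pos": [33,0,0],"roll": 0,"jaw": 5},
    {"delta_pos": [33,0,0],"roll": 0,"jaw": 5},
  ],
)

```text
time_s: 18.25
ee_pos: [476.2, -258.0, 88.6]
ee_rot: [180.0, -0.0, 7.9]
force: [-1.3, -1.0, -1.0]
gripper_width: 13.9
gripper_force: 10.0
```

```bash
python3 look.py; python3 - <<'E'
from h import *
np.set_printoptions(precision=1,suppress=True)
f=np.load("wl.png.npy",allow_pickle=True).item(); W=wpts(f); c=(475,-258)
print(baryaw(f,c,85))
m=inbox(W,[430,-290,52],[520,-225,120])&(cv2.cvtColor(f["img"],cv2.COLOR_BGR2HSV)[...,1]<60)
for lo in range(52,120,5):
    q=W[m&(W[...,2]>=lo)&(W[...,2]<lo+5)]
    if len(q)>3: print(lo,len(q),q.min(0),q.max(0))
E
```

```text
[ 476.2 -258.    88.6] [180.   -0.    7.9] [-1.3 -1.  -1. ]
holder ((483.2975769042969, -290.54083251953125), (34.95417785644531, 124.18846893310547), 6.470213413238525) 3546
below top in hole 886 [ 490.2 -284.9    0. ] [ 500.  -230.1   40. ]
(766, np.float64(8.859164049705157), ((491.5181884765625, -256.3216857910156), (18.77518081665039, 11.622747421264648), 8.426065444946289), array([ 491.7, -256.4,  114. ]), array([ 481.5, -263.3,  111.6]), array([ 501.2, -249.9,  116. ]))
87 17 [ 490.1 -267.7   89.1] [ 495.1 -243.8   91.9]
92 58 [ 490.4 -270.9   92.1] [ 495.6 -240.9   97. ]
97 112 [ 490.1 -271.6   97.4] [ 501.9 -240.7  102. ]
102 149 [ 490.5 -271.9  102. ] [ 502.1 -240.1  106.9]
107 294 [ 454.4 -273.3  107.1] [ 502.1 -239.9  112. ]
112 1512 [ 449.7 -273.   112. ] [ 502.  -239.8  117. ]
117 90 [ 462.9 -272.6  117. ] [ 495.8 -240.1  120. ]
```

```bash
cat > tilt.py <<'E'
from h import *
np.set_printoptions(precision=2,suppress=True)
import sys
s,f=wrist("wt.png"); W=wpts(f); R=Ro.from_euler("xyz",s["ee_rot"],degrees=True).as_matrix(); T=(W-s["ee_pos"])@R; hsv=cv2.cvtColor(f["img"],cv2.COLOR_BGR2HSV)
m=(abs(T[...,1])<5)&(abs(T[...,0])<34)&(T[...,2]<-18)&(T[...,2]>-45)&(hsv[...,1]<60); Q=T[m]
for lo in range(-34,34,4):
    q=Q[(Q[:,0]>=lo)&(Q[:,0]<lo+4)]
    if len(q)>5: print(lo,len(q),np.median(q[:,2]))
print(s["ee_pos"],s["force"])
E
python3 tilt.py
```

```text
-26 77 -26.219607181635364
-22 107 -26.33672212264241
-18 114 -26.240472244351025
-14 114 -26.182356704659412
6 128 -25.63010261376875
10 134 -25.740326669145333
14 144 -25.572833700604185
18 142 -25.34722311203535
22 189 -23.975230141831407
[ 476.12 -258.03   88.63] [-1.18 -1.06 -1.27]
```

The key stands upright in the grip (tilt about 1°), 15 mm down the hole. I recentre and lower it to its collar.

Call:
arm_command(
  rows=[
    {"delta_pos": [-3,0.5,0],"roll": 0,"jaw": 5},
    {"delta_pos": [-6.5,0.5,2],"roll": 0,"jaw": 5},
    {"delta_pos": [-6.5,0.5,7],"roll": 0,"jaw": 5},
    {"delta_pos": [-6.5,0.5,12],"roll": 0,"jaw": 5},
    {"delta_pos": [-6.5,0.5,17],"roll": 0,"jaw": 5},
    {"delta_pos": [-6.5,0.5,21],"roll": 0,"jaw": 5},
    {"delta_pos": [-6.5,0.5,23],"roll": 0,"jaw": 5},
    {"delta_pos": [-6.5,0.5,24],"roll": 0,"jaw": 5},
    {"delta_pos": [-6.5,0.5,24],"roll": 0,"jaw": 5},
  ],
)

```text
time_s: 19.1
ee_pos: [469.4, -259.5, 64.4]
ee_rot: [180.0, -0.0, 7.9]
force: [1.8, 0.5, -3.5]
gripper_width: 14.0
gripper_force: 10.0
```

```bash
python3 tilt.py
```

```text
-26 83 -25.8898954842906
-22 110 -26.010392669116364
-18 111 -25.788496258963885
-14 104 -26.01947846894992
6 125 -25.81995079306381
10 130 -26.00141435025608
14 143 -25.897369595485884
18 138 -25.845322742823313
22 201 -24.329431335081065
[ 469.43 -259.45   64.37] [ 1.81  0.52 -3.52]
```

The bar top is at 90.3 mm (90 when seated) and level. Releasing and lifting away.

Call:
arm_command(
  rows=[
    {"delta_pos": [0,0,0],"roll": 0,"jaw": 25},
    {"delta_pos": [0,0,0],"roll": 0,"jaw": 33},
    {"delta_pos": [0,0,0],"roll": 0,"jaw": 33},
    {"delta_pos": [0,0,0],"roll": 0,"jaw": 33},
    {"delta_pos": [0,0,-15],"roll": 0,"jaw": 33},
    {"delta_pos": [0,0,-40],"roll": 0,"jaw": 33},
    {"delta_pos": [0,0,-75],"roll": 0,"jaw": 33},
    {"delta_pos": [0,0,-110],"roll": 0,"jaw": 33},
    {"delta_pos": [-60,0,-140],"roll": 0,"jaw": 33},
    {"delta_pos": [-80,0,-150],"roll": 0,"jaw": 33},
    {"delta_pos": [-80,0,-150],"roll": 0,"jaw": 33},
    {"delta_pos": [-80,0,-150],"roll": 0,"jaw": 33},
  ],
)

```text
time_s: 20.15
ee_pos: [388.7, -270.8, 216.4]
ee_rot: [179.9, -0.1, 7.8]
force: [-0.3, 0.1, -1.0]
gripper_width: 29.9
gripper_force: 0.0
```

```bash
python3 - <<'E'
from h import *
np.set_printoptions(precision=1,suppress=True)
s,f=wrist("w20.png"); print(s["ee_pos"],s["force"]); W=wpts(f); hsv=cv2.cvtColor(f["img"],cv2.COLOR_BGR2HSV)
for a,b,c,d in ((435,510,-295,-225),(440,515,-355,-300)):
    q=W[inbox(W,[a,c,78],[b,d,100])&(hsv[...,1]<60)]; print(len(q),cv2.minAreaRect(q[:,:2].astype(np.float32)),"top",np.median(q[:,2]), np.percentile(q[:,2],[5,95]))
t=env.grab_frame("top"); sc=env.grab_frame("scene")
for n,f2 in(("top",t),):
    P=pts(f2); h=cv2.cvtColor(f2["img"],cv2.COLOR_BGR2HSV)
    for a,b,c,d in ((435,510,-295,-225),(440,515,-355,-300)):
        q=P[inbox(P,[a,c,76],[b,d,110])&(h[...,1]<80)]; print(n,len(q),cv2.minAreaRect(q[:,:2].astype(np.float32)) if len(q) else 0)
    # cam mark via diff of patch: yellow die extents along chase y
    from h import _n
    F=foc(f2)
    for x in (-14,0,10):
        ys=np.arange(14,106,2.); X=np.array([SC+x*SX+y*SY-4*_n for y in ys])@f2["R"].T+f2["t"]; uv=(X[:,:2]/X[:,2:]*F+[f2["cx"],f2["cy"]]).astype(np.float32)
        o=cv2.remap(h,uv[:,:1],uv[:,1:],cv2.INTER_LINEAR)[:,0]; print(' '.join(('Y' if a[1]>110 else 'w' if a[1]>45 else 'S' if a[2]>150 else 'd') for a in o))
E
```

```text
[ 388.7 -270.8  216.4] [-0.3  0.1 -1. ]
819 ((465.3331604003906, -260.90557861328125), (59.17610549926758, 14.069427490234375), 7.721571445465088) top 89.02339890172749 [86.3 90.4]
452 ((476.54998779296875, -323.10882568359375), (42.69961166381836, 11.290451049804688), 13.443942070007324) top 86.70203251307285 [81.8 88.4]
top 121 ((466.7395935058594, -258.2290344238281), (55.0157470703125, 14.111967086791992), 8.126314163208008)
top 0 0
S S S S w w w w w S S S S S w w Y Y Y Y Y Y Y Y Y Y Y Y Y Y Y Y Y Y Y Y Y Y Y w w S S S S w
S S S S w w w w w S S S S S w w w Y Y Y Y Y Y Y Y Y Y Y Y Y Y Y Y Y Y Y Y Y Y w w S S S S w
S S S S S w w w w S S S S S w w Y Y Y Y Y Y Y Y Y Y Y Y Y Y Y Y Y Y Y Y Y Y Y w S S S S S w
```

```bash
python3 - <<'E'
from h import *
def rec(n):
    g=np.load(n+".png.npy",allow_pickle=True).item(); N=400; v,u=np.mgrid[:N,:N]; W=SC-((v-200)/9)[...,None]*SX-((u-200)/9)[...,None]*SY
    c=(W-g["W"][:3,3])@g["W"][:3,:3]; r=np.hypot(c[...,0],c[...,1]); th=np.arctan2(r,c[...,2]); F=foc(g)
    return cv2.remap(g["img"],(g["cx"]+F*th*c[...,0]/r).astype(np.float32),(g["cy"]+F*th*c[...,1]/r).astype(np.float32),cv2.INTER_CUBIC)
for n in("w1","w3","w14","w16"):
    im=cv2.GaussianBlur(cv2.cvtColor(rec(n),cv2.COLOR_BGR2GRAY),(0,0),2)
    ci=cv2.HoughCircles(im,cv2.HOUGH_GRADIENT,1,400,param1=60,param2=15,minRadius=140,maxRadius=166)
    if ci is None: print(n,"no circle"); continue
    x,y,r=ci[0][0]; A=np.arange(-40,100,.5); o=sum(cv2.remap(im,(x+R*np.sin(np.radians(A))).astype(np.float32)[:,None],(y-R*np.cos(np.radians(A))).astype(np.float32)[:,None],cv2.INTER_LINEAR)[:,0].astype(float) for R in (112,120,128))/3
    k=o-cv2.blur(o[:,None],(1,41))[:,0]; i=k.argmin(); print(n,(x,y,r),"mark",A[i],k[i],o[i])
E
```

```text
w1 no circle
w3 no circle
w14 no circle
w16 no circle
```

```bash
python3 - <<'E'
from h import *
def rec(n):
    g=np.load(n+".png.npy",allow_pickle=True).item(); N=400; v,u=np.mgrid[:N,:N]; W=SC-((v-200)/9)[...,None]*SX-((u-200)/9)[...,None]*SY
    c=(W-g["W"][:3,3])@g["W"][:3,:3]; r=np.hypot(c[...,0],c[...,1]); th=np.arctan2(r,c[...,2]); F=foc(g)
    return cv2.remap(g["img"],(g["cx"]+F*th*c[...,0]/r).astype(np.float32),(g["cy"]+F*th*c[...,1]/r).astype(np.float32),cv2.INTER_CUBIC)
for n in("w1","w3","w14","w16"):
    g=cv2.cvtColor(rec(n),cv2.COLOR_BGR2GRAY); im=cv2.GaussianBlur(g,(0,0),2)
    # disc: light blob (brighter than lock face), its hull
    ci=cv2.HoughCircles(im,cv2.HOUGH_GRADIENT,2,400,param1=30,param2=8,minRadius=145,maxRadius=162)
    print(n,None if ci is None else ci[0][0])
    for cx,cy in (([ci[0][0][:2]] if ci is not None else [])+[np.array([213.,200.])]):
        A=np.arange(-40,100,.5); o=sum(cv2.remap(im,(cx+R*np.sin(np.radians(A))).astype(np.float32)[:,None],(cy-R*np.cos(np.radians(A))).astype(np.float32)[:,None],cv2.INTER_LINEAR)[:,0].astype(float) for R in (116,124,132))/3
        k=o-cv2.blur(o[:,None],(1,31))[:,0]; i=k.argmin(); print("   mark",A[i],round(k[i]),round(o[i]))
    t=np.percentile(im[120:280,130:290],25); m=(im<t).astype(np.uint8); kk,L,S,C=cv2.connectedComponentsWithStats(m)
    for j in range(1,kk):
        if S[j,4]>3000 and abs(C[j]-[210,195]).max()<60: ys,xs=np.where(L==j); print("   dark",C[j],S[j,4],cv2.minAreaRect(np.stack([xs,ys],1).astype(np.float32)))
E
```

```text
w1 [209. 205. 147.]
   mark 4.0 -20 133
   mark 2.0 -18 138
   dark [195.10548186 175.94310372] 6257 ((202.3356170654297, 185.4693145751953), (108.22201538085938, 110.29041290283203), 4.236394882202148)
w3 [239.   95.  154.2]
   mark 34.0 -43 0
   mark 21.0 -7 92
   dark [219.97907751 218.74964337] 4206 ((213.54989624023438, 193.9289093017578), (107.18575286865234, 104.30706024169922), 1.3803540468215942)
w14 [213.  199.  148.8]
   mark 60.5 -47 103
   mark 60.0 -47 103
w16 [215.  205.  152.2]
   mark 57.0 -44 103
   mark 59.5 -44 104
   dark [197.99969259 175.97079619] 6506 ((207.2322235107422, 171.22982788085938), (101.62120056152344, 110.70321655273438), 56.793426513671875)
```

The cam settled at 57–59° (about 1.0 rad), the key is seated and the robot is clear. Handing in.

```bash
python3 -c "
from workcell import env
print(env.job_done())"
```

```text
the job is handed in; nothing more can be done
None
```

The job is handed in (no verdict was returned): the die is gripped with the cam settled at about 1.0 rad, and the thicker key stands upright in its hole down to its collar, with the spare key where it was and no bystander touched as far as I could tell.

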